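# Inversion leak check of a capped bottle

### The job

Leak-check the tall slim capped bottle: pick it up, turn it over above the steel drip tray so that the cap points steeply down (at least 30 degrees below level; straight down is not needed) and stays over the tray, and keep it like that for two full seconds. Then turn it back and stand it upright inside the tray, setting it down rather than dropping it, and let go. Leave everything else standing where it is.

Things in the scene. Friction and masses are not known exactly. Their poses are not given: they have to be found in the camera images.
- bottle: the tall slim white plastic bottle with a grey ribbed screw cap that is fixed shut; loose, about 0.16 kg, centre of mass about 68 mm above its underside. Straight round body 44 mm across up to 110 mm height, shoulder to 126 mm, neck 27 mm across, cap 32 mm across from 131 mm to the top at 155.5 mm. Its origin is the centre of its underside, z runs along its axis to the cap. It stands upright at the start, on the bench (z = 0).
- bottle_cap (a point): centre of the top face of the bottle's cap, 155.5 mm above the bottle's origin along its z axis
- tray: shallow rectangular steel drip tray, fixed to the bench, 120 mm (x) x 160 mm (y) outside, walls 4 mm thick and 14 mm high, floor 4 mm thick, inside 112 x 152 mm. Its origin is the centre of its underside on the bench, x and y run along its short and long sides, z is up.
- tray_floor (a point): centre of the tray's inner floor, 4 mm above the bench, axes as the tray's. Note: behind the left-hand place is a tall fixed instrument case (front face at world x = 0.56 m, from y = 0.16 to 0.40 m, 0.41 m high); keep the hand clear of it
- jar: bystander, to be left alone: short wide white jar with a low grey lid, 60 mm across, 80 mm tall. Its origin is the centre of its underside.
- vial_c: bystander, to be left alone: small capped vial, 26 mm across, 58 mm tall. Its origin is the centre of its underside.
- vial_a: bystander, to be left alone: small capped vial, 26 mm across, 58 mm tall. Its origin is the centre of its underside.
- weight_500: bystander, to be left alone: calibration weight with a knob on top, 38 mm across, 62 mm tall. Its origin is the centre of its underside.
- lab_timer: bystander, to be left alone: flat bench timer, 60 x 66 x 20 mm. Its origin is the centre of its underside.
- logbook: bystander, to be left alone: closed notebook, 148 x 108 x 12 mm. Its origin is the centre of its underside.
- marker: bystander, to be left alone: marker pen lying flat, 17 x 135 x 16 mm. Its origin is the centre of its underside.
Things that resemble listed ones, but are neither listed nor needed, are in the scene too. What is shaped like the bottle but black, pink or yellow is not meant.

How it is judged:
By the outcome, as a careful person would: the job done as asked, in the order asked, and still so for the second after the job is handed in, with the robot touching nothing.
It also fails if it takes over 58 s, if anything falls off the work surface, if the arm or the gripper's body presses on something with over 40 N, if the wrist force passes 120 N, or if a joint passes its speed limit or range.

### The arm

A 6-joint arm with a two-finger parallel gripper is mounted at the origin on a cart in front of the work surface, level with it; the furniture and walls round the work are solid. World frame = base frame: x ahead of the robot, y to its left, z up, the work surface at z = 0. Lengths are in m, angles in rad, forces in N, time in s.
With the tool pointing down it reaches from about 0.35 to 0.85 m from the base axis. Payload 8.1 kg.
Tool frame: the origin (TCP) lies between the finger pads; the fingertips stand tips_ahead ahead of it and the grasp point (between the pads) lies 8 mm behind it (tips_ahead is the distance from the TCP to the fingertips, in m); z points along the fingers, x is the direction in which the jaws open and shut, and the axes are right-handed (so a half turn about z gives the same grasp; the last joint's range is limited). The gripper opens to 93 mm and grips with 3 to 60 N. Pads are 15 mm wide; open, the fingers measure 128 mm over their backs; the gripper's body (75 mm by 188 mm) begins 65 mm behind the grasp point.
Start: joints at [-1.431, 0.13, 1.488, -0, 1.523, -0.085], TCP at [0.134, -0.585, 0.23] pointing down, gripper open.
Joint ranges: [-2.96, 2.96], [-0.89, 2.26], [0.02, 2.5], [-1.34, 4.48], [0, 2.73], [-2.66, 2.66]. Speed limits (rad/s): [2.39, 2.39, 2.79, 3.14, 3.14, 3.14].

### API

Orientations are given as a rotation vector (axis times angle).
In Python, from plant import * gives the robot as it stands.
- The arm moves only by the tool play_rows, never from a script. Its argument "increments" is a list that holds one entry, the list of rows, each a list of 4 numbers: the shift along the tool's x, y, z in cm, then the turn about the tool's z in rad. A call has 1 to 5 rows; each row is the pose to reach, as a shift and turn from the pose measured when the call began, along the tool's axes at that moment; what a row does not reach only later rows make up. A row lasts 1/10 s, in which the tool goes at most 50 mm and 8.59 degrees, less where a joint would pass 70% of its speed; a pose out of reach is approached as far as the arm can. A call with a gripper value outside its range is refused whole. "jaw" is the finger opening in cm, from 0 to 9.3, set as the call begins (left out, the last holds). The fingers move at their own pace and stop on an object; "squeeze" is the grip in N (left out, the last holds). Time passes only in rows, so rows that repeat a pose let the fingers close. It gives the time, the measured TCP pose, the force and the opening at its end, in the units of the state.
- read_state(): the state, without advancing time (a new reading comes with each control period).
- read_camera(name): name is "scene" or "top" or "wrist"; returns (picture, depth): 420x560x3 uint8, blue, green, red; 420x560 float32, m along the optical axis (not along the pixel's ray), 0 where there is no reading.
- camera_params(name): a dict with "K" (3x3 intrinsics, pixels), "eye" and "orientation" of the camera in the world. Camera axes: x right, y up, looking along -z (the intrinsics and any distortion apply to the point x, -y, -z); pixel columns grow to the right and rows downward; lengths in m; the calibration is good to about 2 mm. The wrist camera is an equidistant fisheye: a pixel r from the principal point sees the ray r / f radians off the axis. A picture is of the moment at which its call begins: read the wrist's pose just before it. camera_params takes no time and is no camera call; for the wrist camera it gives the pose at the moment of the call.
- close_job(): hands the job in, once; it reports no verdict.
The state is a dict: "t": time; "q": joint angles; "dq": joint speeds; "joint_torque": joint torques, N m; "tool_pos": TCP position; "orientation": TCP orientation; "force": force on the tool from outside, world axes, zero at the start; "wrist_torque": the same for the moment, N m; "opening": finger opening in m.
Only numpy, scipy, OpenCV 4.12 (cv2) and the standard library are available. Lean on these libraries where they do the work, as an engineer would, in place of code of your own. Each camera call takes 0.05 s, during which the arm holds its last target.

## Working session

There is one attempt and no reset: what is moved stays moved. The work goes in short steps, Python scripts to look and compute and a tool call to move; the robot and the scene stay as the last step left them, time stands still between calls to the robot, and variables do not carry over. Pictures are saved under pics/ and viewed, and the job is handed in when it is done.

Besides the shell and the picture viewer there is one more tool, called after "Emit:" by a JSON object that holds its "api" and its "payload", one argument or row to a line. play_rows: Moves the arm, as the interface text tells. Its arguments: {"type":"object","properties":{"increments":{"type":"array"},"jaw":{"type":"number"},"squeeze":{"type":"number"}},"required":["increments"]}

```bash
ls; mkdir -p pics; cat > h.py <<'E'
from plant import *
import numpy as np, cv2
from scipy.spatial.transform import Rotation as R
def rays(name,uv,p=None):
    p=p or camera_params(name); K=np.array(p["K"]); uv=np.atleast_2d(np.array(uv,float))
    d=np.c_[(uv[:,0]-K[0,2])/K[0,0],(uv[:,1]-K[1,2])/K[1,1]]
    d=np.c_[d[:,0],-d[:,1],-np.ones(len(d))]
    o=np.array(p["orientation"]); M=o if o.shape==(3,3) else R.from_rotvec(o).as_matrix()
    return np.array(p["eye"]),d@M.T
def plane(name,uv,z):
    e,d=rays(name,uv); return e+d*((z-e[2])/d[:,2])[:,None]
E
python3 - <<'E'
from h import *
import plant; print([n for n in dir(plant) if n[0]!='_'])
print(read_state())
for n in("scene","top","wrist"):
    print(n,camera_params(n))
for n in("scene","top"):
    a,d=read_camera(n); cv2.imwrite(f"pics/{n}0.png",a); np.save(f"{n}0.npy",d)
try: print(tips_ahead)
except Exception as e: print(e)
E
```

```text
pics
['IKError', 'camera_params', 'close_job', 'read_camera', 'read_state', 'tips_ahead']
{'t': 0.0, 'q': array([-1.43135581e+00,  1.31158301e-01,  1.48928643e+00,  3.03216536e-05,
        1.52300710e+00, -8.53581083e-02]), 'dq': array([ 4.24038177e-04, -3.14177022e-04, -1.05272213e-03, -1.27120497e-03,
        3.62457943e-05,  1.31550201e-03]), 'joint_torque': array([ 3.61023653e-03, -5.59837496e+01, -4.91759348e+01,  7.70484237e-02,
        3.51103710e-02, -1.31242227e-04]), 'tool_pos': array([ 0.13372548, -0.58433678,  0.22858523]), 'orientation': array([-2.45556791e+00,  1.95745143e+00,  2.08652321e-03]), 'force': array([ 0.79687082, -0.4130226 , -0.07905314]), 'wrist_torque': array([-0.03473933, -0.00418717,  0.03370846]), 'opening': 0.0927594310155813}
scene {'K': array([[484.02458818,   0.        , 278.88401489],
       [  0.        , 484.02458818, 208.59047041],
       [  0.        ,   0.        ,   1.        ]]), 'eye': array([-0.17492779,  1.43438343,  1.14457085]), 'orientation': array([ 0.31680124, -1.30443695, -2.40598437])}
top {'K': array([[533.87663583,   0.        , 283.30513349],
       [  0.        , 533.87663583, 204.70271589],
       [  0.        ,   0.        ,   1.        ]]), 'eye': array([ 0.35582574, -0.03479262,  1.76544628]), 'orientation': array([ 0.09378806, -0.07848768, -1.55786721])}
wrist {'K': array([[325.1922621 ,   0.        , 282.8078086 ],
       [  0.        , 325.1922621 , 211.47378158],
       [  0.        ,   0.        ,   1.        ]]), 'eye': array([ 0.20204259, -0.5687796 ,  0.38435704]), 'orientation': array([-0.21316508,  0.17025538, -1.33743026])}
0.011
```

View pics/scene0.png

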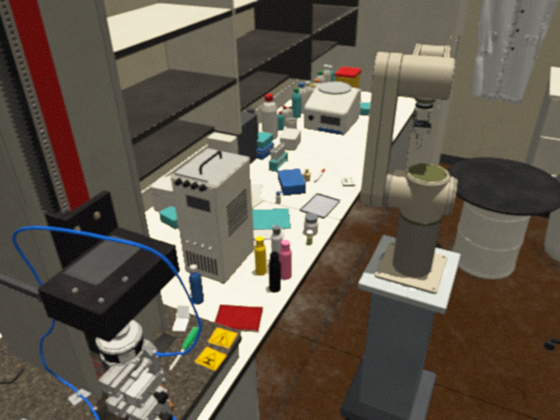

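View pics/top0.png

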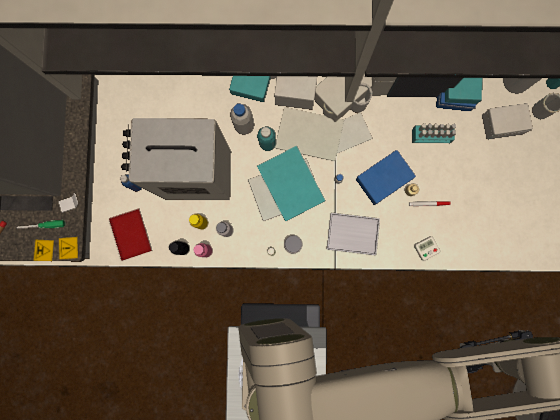

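```bash
python3 - <<'E'
import cv2,numpy as np
t=cv2.imread("pics/top0.png"); s=cv2.imread("pics/scene0.png")
a=cv2.resize(t[170:275,100:310],None,fx=3.6,fy=3.6,interpolation=cv2.INTER_CUBIC)
b=cv2.resize(s[170:310,180:360],None,fx=4,fy=4,interpolation=cv2.INTER_CUBIC)
c=cv2.resize(t[160:275,310:460],None,fx=5,fy=5,interpolation=cv2.INTER_CUBIC)
cv2.imwrite("pics/a.png",a);cv2.imwrite("pics/b.png",b);cv2.imwrite("pics/c.png",c)
E
```

```text
(no output)
```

View pics/a.png

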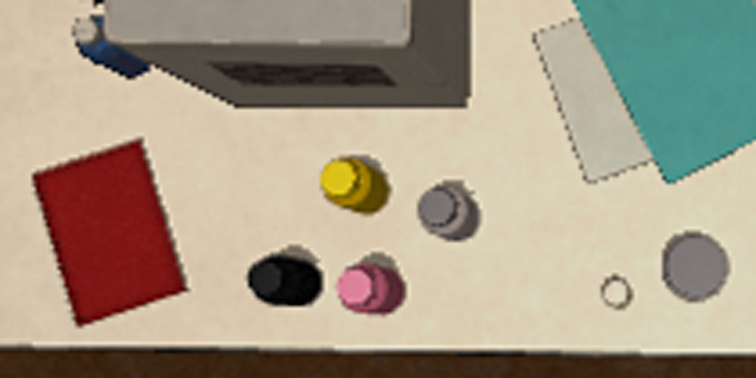

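View pics/b.png

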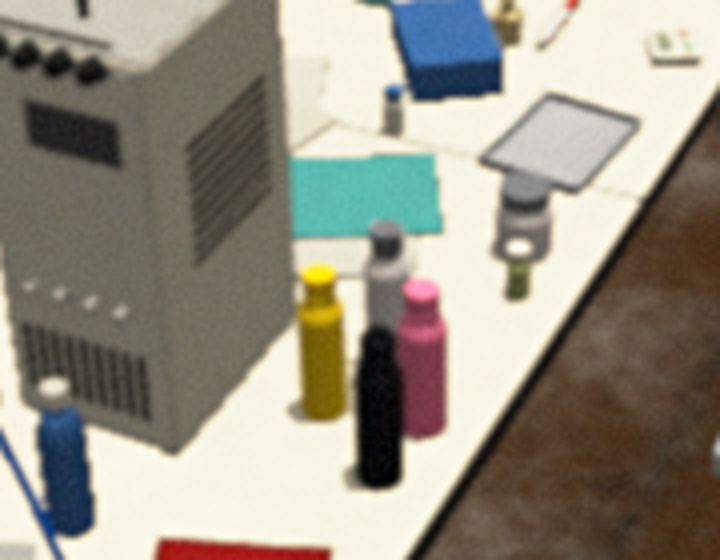

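View pics/c.png

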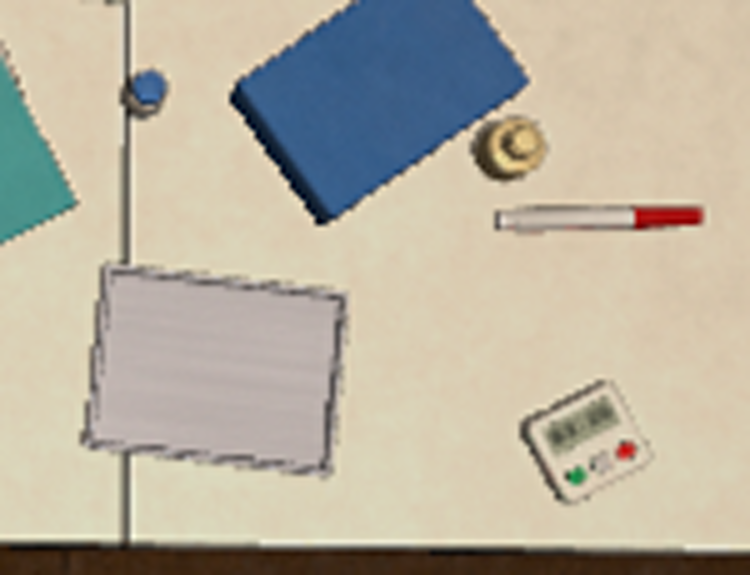

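Candidates shaped like the bottle in the top view are yellow (198,220), black (179,247), pink (203,250) and white with a grey cap (224,228). There is also a blue bottle behind the case at (128,183). The description picks (224,228), and the crops confirm it. The tray is at (353,234), the jar at (292,243), and one vial at (271,251).

```bash
python3 - <<'E'
from h import *
t=cv2.imread("pics/top0.png"); d=np.load("top0.npy")
# depth -> points
v,u=np.mgrid[0:420,0:560]; uv=np.c_[u.ravel(),v.ravel()]
e,dr=rays("top",uv); P=(e+dr*d.ravel()[:,None]).reshape(420,560,3)
def obj(name,c,r,zlo,zhi):
    m=(np.hypot(u-c[0],v-c[1])<r)&(P[...,2]>zlo)&(P[...,2]<zhi)&(d>0)
    p=P[m]; print(name,m.sum(),"mean",p.mean(0).round(4),"mid",((p.min(0)+p.max(0))/2).round(4),"ext",np.ptp(p,axis=0).round(3))
obj("bottle cap",(224,228),12,.145,.17)
obj("yellow",(198,220),10,.145,.17);obj("black",(175,246),12,.145,.17);obj("pink",(200,250),12,.145,.17)
obj("jar",(292,243),15,.07,.09);obj("viala",(271,251),8,.045,.07);obj("vialc",(339,178),8,.045,.07);obj("timer",(427,247),20,.012,.03)
print("bench z",np.median(P[230:260,240:260,2]),"tray floor",np.median(P[225:245,340:365,2]))
# tray mask by colour: greyish
h=cv2.cvtColor(t,cv2.COLOR_BGR2HSV); print(h[234,353],h[200,353],t[234,353],t[260,310])
m=np.zeros(t.shape[:2],np.uint8); s=(h[...,1]<45)&(u>322)&(u<385)&(v>208)&(v<260); m[s]=255
m=cv2.morphologyEx(m,cv2.MORPH_OPEN,np.ones((3,3)))
c=max(cv2.findContours(m,0,2)[0],key=cv2.contourArea); rr=cv2.minAreaRect(c); b=cv2.boxPoints(rr); print(rr)
w=plane("top",b,0.012); print(w.round(4)); print("centre",w.mean(0).round(4)); print([np.linalg.norm(w[i]-w[(i+1)%4]).round(4) for i in range(4)], np.degrees(np.arctan2(*(w[1]-w[0])[[1,0]])),np.degrees(np.arctan2(*(w[2]-w[1])[[1,0]])))
s0=read_state(); print(R.from_rotvec(s0["orientation"]).as_matrix().round(3))
E
```

```text
bottle cap 85 mean [0.4633 0.1695 0.1553] mid [0.4635 0.17   0.156 ] ext [0.031 0.03  0.02 ]
yellow 88 mean [0.4869 0.2527 0.1548] mid [0.4872 0.2531 0.1556] ext [0.031 0.031 0.017]
black 81 mean [0.4026 0.3117 0.1561] mid [0.4031 0.3123 0.1554] ext [0.027 0.029 0.02 ]
pink 86 mean [0.3955 0.2359 0.1555] mid [0.3964 0.2357 0.1557] ext [0.03  0.028 0.017]
jar 217 mean [ 0.4192 -0.0496  0.08  ] mid [ 0.4206 -0.0492  0.0806] ext [0.05  0.051 0.018]
viala 39 mean [0.3954 0.021  0.057 ] mid [0.3952 0.0206 0.0558] ext [0.019 0.019 0.02 ]
vialc 42 mean [ 0.6362 -0.1973  0.0559] mid [ 0.6358 -0.198   0.0558] ext [0.022 0.022 0.02 ]
timer 338 mean [ 0.4118 -0.4871  0.0186] mid [ 0.4232 -0.4867  0.0209] ext [0.095 0.079 0.018]
bench z 0.00016145906009767952 tray floor 0.00428578557282977
[  8  24 190] [ 22  44 218] [172 177 190] [185 213 219]
((353.4999694824219, 234.0), (60.99999237060547, 49.99999237060547), -0.0)
[[ 0.3721 -0.1482  0.012 ]
 [ 0.5363 -0.1477  0.012 ]
 [ 0.5384 -0.3486  0.012 ]
 [ 0.3745 -0.3471  0.012 ]]
centre [ 0.4553 -0.2479  0.012 ]
[np.float64(0.1641), np.float64(0.2009), np.float64(0.164), np.float64(0.1989)] 0.20395288106170226 -89.38250395655113
[[ 0.223 -0.975 -0.   ]
 [-0.975 -0.223  0.002]
 [-0.002 -0.    -1.   ]]
```

```bash
python3 - <<'E'
from h import *
d=np.load("top0.npy"); v,u=np.mgrid[0:420,0:560]
e,dr=rays("top",np.c_[u.ravel(),v.ravel()]); P=(e+dr*d.ravel()[:,None]).reshape(420,560,3)
m=((P[...,2]>.0025)&(P[...,2]<.02)&(u>315)&(u<392)&(v>203)&(v<265)).astype(np.uint8)*255
m=cv2.morphologyEx(m,cv2.MORPH_OPEN,np.ones((3,3)))
c=max(cv2.findContours(m,0,2)[0],key=cv2.contourArea); b=cv2.boxPoints(cv2.minAreaRect(c))
eye=np.array([(331.6,213.4),(379,218.4),(375.4,254.4),(327,248.8)])
for q in (b,eye):
    w=plane("top",q,.014)[:,:2]; print(q.round(1).tolist(),w.round(4).tolist(),"c",w.mean(0).round(4),[np.linalg.norm(w[i]-w[(i+1)%4]).round(4) for i in range(4)],[np.degrees(np.arctan2(*(w[(i+1)%4]-w[i])[::-1])).round(1) for i in range(2)])
E
```

```text
[[328.0, 229.0], [335.0, 229.0], [335.0, 241.0], [328.0, 241.0]] [[0.4703, -0.1642], [0.4705, -0.1871], [0.4312, -0.1872], [0.4309, -0.1643]] c [ 0.4507 -0.1757] [np.float64(0.023), np.float64(0.0393), np.float64(0.0229), np.float64(0.0393)] [np.float64(-89.4), np.float64(-179.9)]
[[331.6, 213.4], [379.0, 218.4], [375.4, 254.4], [327.0, 248.8]] [[0.5218, -0.1759], [0.507, -0.3315], [0.389, -0.3189], [0.4054, -0.1611]] c [ 0.4558 -0.2468] [np.float64(0.1564), np.float64(0.1186), np.float64(0.1587), np.float64(0.1173)] [np.float64(-95.4), np.float64(173.9)]
```

Emit:
{"api": "play_rows", "payload": {
  "increments": [
    [[-40, -41, -2, -3], [-40, -41, -2, -3], [-40, -41, -2, -3], [-40, -41, -2, -3], [-40, -41, -2, -3]]
  ],
  "jaw": 7,
  "squeeze": 5
}}

```text
t: 0.6
tool_pos: [0.2696, -0.3729, 0.2378]
orientation: [-3.005, 0.914, -0.0]
force: [0.7, 0.7, 0.7]
opening: 0.0699
```

```bash
cat >> h.py <<'E'
def go(x,y,z,yawdeg=None):
    s=read_state(); M=R.from_rotvec(s["orientation"]).as_matrix(); d=M.T@(np.array([x,y,z])-s["tool_pos"])
    yw=np.degrees(np.arctan2(M[1,0],M[0,0])); 
    print("pos",s["tool_pos"].round(4),"yaw",yw.round(1),"t",s["t"],"shift cm",(d*100).round(2), "turn", None if yawdeg is None else np.radians(yw-yawdeg).round(3),"q",s["q"].round(2))
E
python3 - <<'E'
from h import *
go(.45,.05,.25,102.9)
a,d=read_camera("scene"); cv2.imwrite("pics/s1.png",cv2.resize(a[20:230,240:480],None,fx=2.5,fy=2.5))
a,d=read_camera("wrist"); cv2.imwrite("pics/w1.png",a)
E
```

```text
pos [ 0.2696 -0.3729  0.2378] yaw -33.8 t 0.6 shift cm [ -8.56 -45.18  -1.17] turn -2.386 q [-1.06 -0.26  1.85  0.    1.56 -0.47]
```

View pics/s1.png

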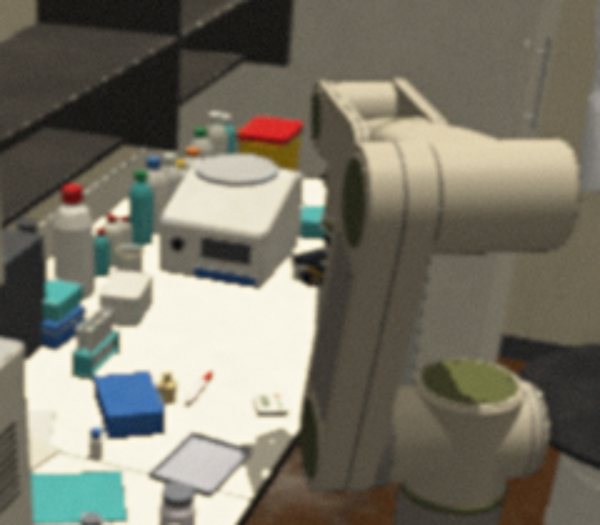

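View pics/w1.png

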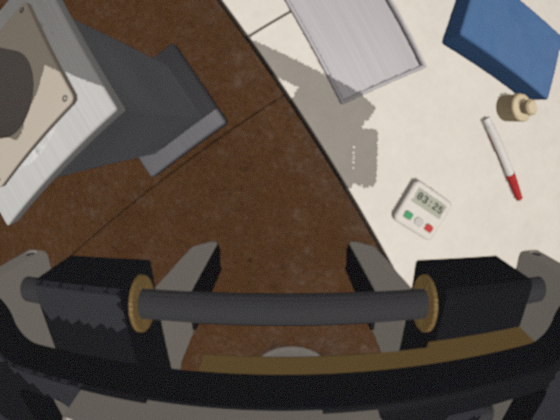

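The wrist view shows the fingers at (180,290) and (380,290) and that the gripper body is wide along the jaw direction. So I grasp with the jaw roughly along y and the camera facing away from the case.

Emit:
{"api": "play_rows", "payload": {
  "increments": [
    [[-8.6, -45, -1, -2.386], [-8.6, -45, -1, -2.386], [-8.6, -45, -1, -2.386], [-8.6, -45, -1, -2.386], [-8.6, -45, -1, -2.386]]
  ]
}}

```text
t: 1.2
tool_pos: [0.3663, -0.1433, 0.2442]
orientation: [3.132, 0.248, 0.002]
force: [1.3, -0.8, -0.1]
opening: 0.0699
```

```bash
python3 - <<'E'
from h import *
go(.4635,.17,.26,102.9)
E
```

```text
pos [ 0.3663 -0.1433  0.2442] yaw 9.1 t 1.2 shift cm [ 14.53 -29.4   -1.57] turn -1.638 q [-0.5  -0.47  1.99  0.    1.61 -0.66]
```

Emit:
{"api": "play_rows", "payload": {
  "increments": [
    [[14.5, -29.4, -1.6, -1.638], [14.5, -29.4, -1.6, -1.638], [14.5, -29.4, -1.6, -1.638], [14.5, -29.4, -1.6, -1.638], [14.5, -29.4, -1.6, -1.638]]
  ]
}}

```text
t: 1.7
tool_pos: [0.4401, 0.0958, 0.2564]
orientation: [2.822, 1.379, 0.002]
force: [0.1, -0.5, 0.5]
opening: 0.07
```

```bash
python3 - <<'E'
from h import *
go(.4635,.17,.26,102.9)
E
```

```text
pos [0.4401 0.0958 0.2564] yaw 52.1 t 1.7 shift cm [ 7.29 -2.72 -0.36] turn -0.887 q [ 0.1  -0.3   1.84 -0.    1.59 -0.81]
```

Emit:
{"api": "play_rows", "payload": {
  "increments": [
    [[3, -1.2, -0.4, -0.15], [3, -1.2, -0.4, -0.3], [5, -2, -0.4, -0.45], [7.3, -2.7, -0.4, -0.6], [7.3, -2.7, -0.4, -0.75]]
  ]
}}

```text
t: 2.2
tool_pos: [0.4642, 0.1714, 0.2597]
orientation: [2.119, 2.319, 0.001]
force: [0.1, 0.3, 1.2]
opening: 0.0701
```

```bash
python3 - <<'E'
from h import *
s=read_state(); p=camera_params("wrist")
a,d=read_camera("wrist"); cv2.imwrite("pics/w2.png",a)
go(.4635,.17,.092,102.9)
K=p["K"]; M=R.from_rotvec(p["orientation"]).as_matrix()
for P in ([.4635,.17,.1555],[.4872,.2531,.1556],[.396,.236,.1556]):
    c=M.T@(np.array(P)-p["eye"]); c=np.array([c[0],-c[1],-c[2]]); th=np.arctan2(np.hypot(c[0],c[1]),c[2]); ph=np.arctan2(c[1],c[0])
    print((K[0,2]+K[0,0]*th*np.cos(ph)).round(1),(K[1,2]+K[0,0]*th*np.sin(ph)).round(1))
E
```

```text
pos [0.4639 0.1705 0.2597] yaw 95.7 t 2.25 shift cm [-0.03 -0.05 16.77] turn -0.126 q [ 0.25 -0.17  1.73 -0.    1.58 -1.42]
281.1 211.3
373.3 245.9
369.7 138.3
```

View pics/w2.png

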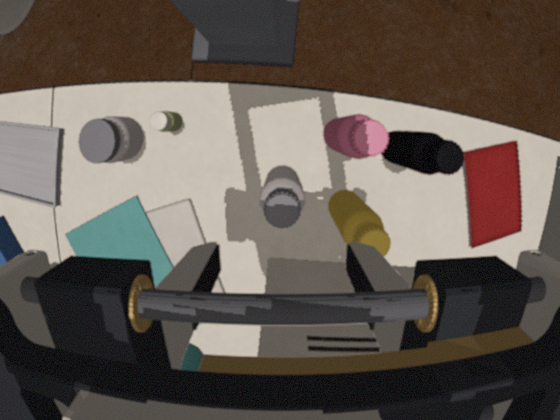

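The cap shows at (282,208) against a predicted (281,211), so the position agrees. Yellow at (373,240) and pink at (369,137) both lie outside the fingers.

Emit:
{"api": "play_rows", "payload": {
  "increments": [
    [[0, 0, 4, -0.126], [0, 0, 8, -0.126], [0, 0, 12, -0.126], [0, 0, 15, -0.126], [0, 0, 16.7, -0.126]]
  ]
}}

```text
t: 2.75
tool_pos: [0.462, 0.1691, 0.0891]
orientation: [-1.962, -2.451, 0.007]
force: [0.3, 0.1, -0.9]
opening: 0.07
```

Emit:
{"api": "play_rows", "payload": {
  "increments": [
    [[0, 0, 0, 0], [0, 0, 0, 0], [0, 0, 0, 0], [0, 0, 0, 0], [0, 0, 0, 0]]
  ],
  "jaw": 3.5,
  "squeeze": 15
}}

```text
t: 3.25
tool_pos: [0.4632, 0.1693, 0.0906]
orientation: [-1.964, -2.452, 0.003]
force: [0.2, 0.1, 2.8]
opening: 0.0437
```

```bash
python3 - <<'E'
from h import *
go(.4635,.17,.24,102.9)
print(read_state()["opening"],read_state()["force"])
E
```

```text
pos [0.4632 0.1693 0.0906] yaw 102.6 t 3.25 shift cm [  0.04   0.02 -14.94] turn -0.005 q [ 0.25 -0.04  1.93 -0.    1.26 -1.54]
0.043748075364803636 [0.22656226 0.0769095  2.7556318 ]
```

Emit:
{"api": "play_rows", "payload": {
  "increments": [
    [[0, 0, -1, 0], [0, 0, -4, 0], [0, 0, -8, 0], [0, 0, -12, 0], [0, 0, -12, 0]]
  ],
  "squeeze": 25
}}

```text
t: 3.75
tool_pos: [0.4668, 0.1704, 0.2185]
orientation: [1.959, 2.447, 0.011]
force: [0.6, 0.1, -0.4]
opening: 0.0439
```

```bash
python3 - <<'E'
from h import *
s=read_state();print(s["force"],s["opening"])
c=np.array([.456,-.247]); yt=np.array([.10,.995])
for k in (0,.045): p=c+k*yt; print(p.round(4)); go(p[0],p[1],.21,-5.8)
a,d=read_camera("scene"); cv2.imwrite("pics/s2.png",cv2.resize(a[100:310,180:420],None,fx=2.5,fy=2.5))
E
```

```text
[ 0.63501982  0.14759067 -0.43075593] 0.04393938562506459
[ 0.456 -0.247]
pos [0.4668 0.1704 0.2185] yaw 102.6 t 3.75 shift cm [-40.5  -10.19   0.78] turn 1.892 q [ 0.25 -0.16  1.79 -0.    1.5  -1.54]
[ 0.4605 -0.2022]
pos [0.4668 0.1704 0.2185] yaw 102.6 t 3.75 shift cm [-36.22  -8.77   0.79] turn 1.892 q [ 0.25 -0.16  1.79 -0.    1.5  -1.54]
```

View pics/s2.png

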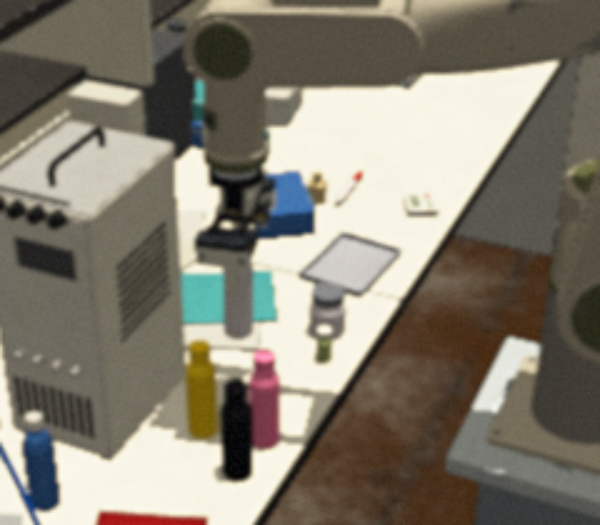

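The bottle is held upright between the fingers at about (238,290) in the crop, clear of its neighbours. Next I carry it to the tray.

Emit:
{"api": "play_rows", "payload": {
  "increments": [
    [[-5, -1.2, 0, 0], [-9, -2.4, 0, 0.13], [-14, -3.6, 0, 0.26], [-18, -4.8, 0, 0.4], [-22, -6, 0, 0.55]]
  ]
}}

```text
t: 4.3
tool_pos: [0.4539, -0.0593, 0.2137]
orientation: [2.56, 1.818, 0.006]
force: [0.8, -0.2, -1.0]
opening: 0.0435
```

```bash
python3 - <<'E'
from h import *
go(.4605,-.2022,.20,-5.8)
E
```

```text
pos [ 0.4539 -0.0593  0.2137] yaw 70.8 t 4.3 shift cm [-13.28   5.33   1.36] turn 1.337 q [-0.24 -0.26  1.89  0.    1.51 -1.48]
```

Emit:
{"api": "play_rows", "payload": {
  "increments": [
    [[-4, 1.6, 0, 0.14], [-8, 3, 0, 0.28], [-11, 4.4, 0.5, 0.42], [-13.3, 5.3, 1, 0.56], [-13.3, 5.3, 1, 0.7]]
  ]
}}

```text
t: 4.8
tool_pos: [0.4586, -0.2046, 0.2012]
orientation: [-3.032, -0.817, -0.001]
force: [-0.2, 1.7, -1.8]
opening: 0.044
```

```bash
python3 - <<'E'
from h import *
go(.4605,-.2022,.20,-5.8)
E
```

```text
pos [ 0.4586 -0.2046  0.2012] yaw 30.1 t 4.8 shift cm [ 0.29 -0.12  0.12] turn 0.627 q [-0.52 -0.12  1.79  0.    1.47 -1.05]
```

Emit:
{"api": "play_rows", "payload": {
  "increments": [
    [[0.3, -0.1, 1.5, 0.14], [0.3, -0.1, 3, 0.28], [0.3, -0.1, 5, 0.42], [0.3, -0.1, 7, 0.56], [0.3, -0.1, 8.5, 0.627]]
  ]
}}

```text
t: 5.3
tool_pos: [0.4592, -0.2012, 0.1134]
orientation: [-3.134, 0.167, 0.005]
force: [0.3, 0.3, -2.2]
opening: 0.0436
```

```bash
python3 - <<'E'
from h import *
go(.4605,-.2022,.094,-5.8)
s=read_state();print(s["force"])
a,d=read_camera("scene"); cv2.imwrite("pics/s3.png",cv2.resize(a[120:280,260:400],None,fx=4,fy=4))
p=camera_params("wrist");a,d=read_camera("wrist"); cv2.imwrite("pics/w3.png",a)
E
```

```text
pos [ 0.4592 -0.2012  0.1134] yaw -6.1 t 5.3 shift cm [0.15 0.09 1.94] turn -0.005 q [-0.52 -0.05  1.89  0.    1.3  -0.41]
[ 0.30668481  0.29641732 -2.17651967]
```

View pics/s3.png

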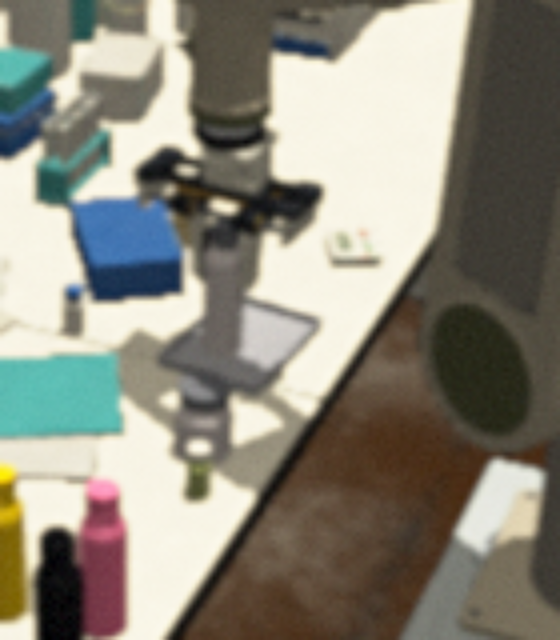

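View pics/w3.png

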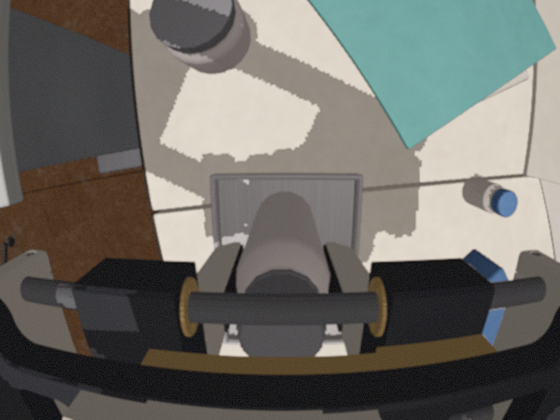

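Emit:
{"api": "play_rows", "payload": {
  "increments": [
    [[0.1, -0.6, 0.6, 0], [0.1, -0.6, 1.2, 0], [0.1, -0.6, 1.7, 0], [0.1, -0.6, 2, 0], [0.1, -0.6, 2, 0]]
  ]
}}

```text
t: 5.9
tool_pos: [0.4608, -0.195, 0.0942]
orientation: [-3.134, 0.158, 0.005]
force: [-1.4, 2.9, 8.2]
opening: 0.0439
```

```bash
python3 - <<'E'
from h import *
go(.4605,-.2022,.094,-5.8)
s=read_state();print(s["force"],s["wrist_torque"])
E
```

```text
pos [ 0.4608 -0.195   0.0942] yaw -5.8 t 5.9 shift cm [0.04 0.72 0.02] turn 0.0 q [-0.5  -0.03  1.9   0.    1.27 -0.4 ]
[-1.40859847  2.94482342  8.17863101] [0.43610895 0.26121444 0.03204682]
```

Emit:
{"api": "play_rows", "payload": {
  "increments": [
    [[0, 0, 0, 0], [0, 0.5, -0.1, 0], [0, 1.1, -0.15, 0], [0, 1.8, -0.2, 0], [0, 2.6, -0.2, 0]]
  ],
  "squeeze": 5
}}

```text
t: 6.4
tool_pos: [0.458, -0.2216, 0.096]
orientation: [-3.134, 0.158, 0.005]
force: [0.0, -0.3, -0.4]
opening: 0.0438
```

```bash
python3 - <<'E'
from h import *
s=read_state();print(s["force"],s["wrist_torque"])
p=camera_params("wrist");a,d=read_camera("wrist"); cv2.imwrite("pics/w4.png",a)
a,d=read_camera("scene"); cv2.imwrite("pics/s4.png",cv2.resize(a[160:280,280:380],None,fx=4,fy=4))
E
```

```text
[ 0.04137047 -0.29767974 -0.44428136] [-0.02464927 -0.07471807  0.01835361]
```

View pics/w4.png

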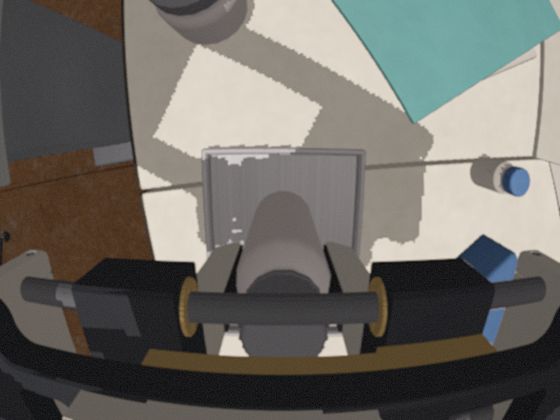

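View pics/s4.png

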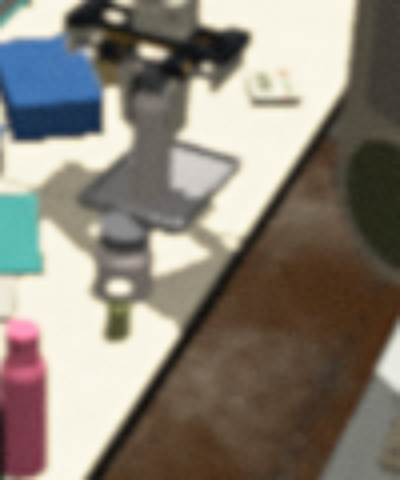

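The bottle did not tip. It slid with the hand, and its base shows at the same wrist pixel (285,195) as before. I'll use the far (-y) wall as a stop for the base instead.

Emit:
{"api": "play_rows", "payload": {
  "increments": [
    [[0, 2.5, 0, 0], [0, 5, 0, 0], [0, 7, 0, 0], [0, 8, 0, 0], [0, 8.5, 0, 0]]
  ]
}}

```text
t: 7.0
tool_pos: [0.449, -0.3072, 0.0956]
orientation: [-3.133, 0.162, 0.006]
force: [0.2, 1.7, -1.4]
opening: 0.0438
```

Emit:
{"api": "play_rows", "payload": {
  "increments": [
    [[0, 0.6, 0, 0], [0, 1.2, 0, 0], [0, 1.8, 0, 0], [0, 2.4, 0, 0], [0, 3, 0, 0]]
  ]
}}

```text
t: 7.5
tool_pos: [0.446, -0.3372, 0.0953]
orientation: [-3.133, 0.161, 0.006]
force: [0.3, 0.7, -1.5]
opening: 0.0441
```

```bash
python3 - <<'E'
from h import *
s=read_state();print(s["force"],s["wrist_torque"]); go(.456,-.247,.09,-5.8)
p=camera_params("wrist");a,d=read_camera("wrist"); cv2.imwrite("pics/w5.png",a)
a,d=read_camera("scene"); cv2.imwrite("pics/s5.png",cv2.resize(a[140:260,280:380],None,fx=4,fy=4))
E
```

```text
[ 0.29749032  0.7245321  -1.48114291] [ 0.09853799 -0.15449784 -0.00563543]
pos [ 0.446  -0.3372  0.0953] yaw -5.9 t 7.5 shift cm [ 0.08 -9.07  0.56] turn -0.002 q [-0.74  0.13  1.74  0.    1.28 -0.64]
```

View pics/w5.png

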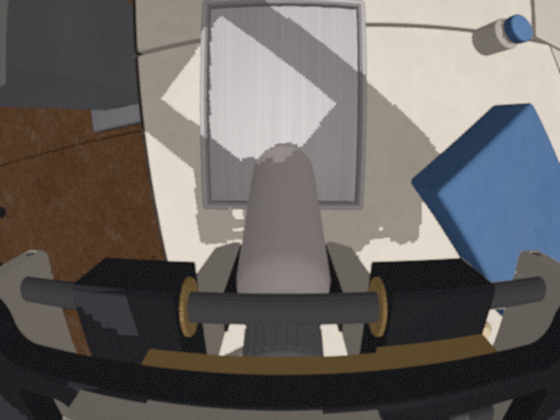

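View pics/s5.png

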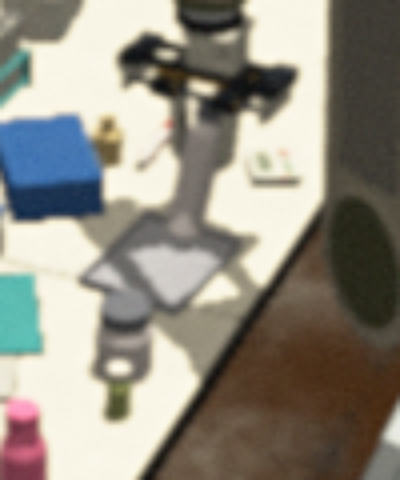

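Emit:
{"api": "play_rows", "payload": {
  "increments": [
    [[0, 0.7, 0, 0], [0, 1.4, 0.4, 0], [0, 2, 0.9, 0], [0, 2.6, 1.5, 0], [0, 3.1, 2.2, 0]]
  ]
}}

```text
t: 8.1
tool_pos: [0.4429, -0.3704, 0.0739]
orientation: [-3.136, 0.163, 0.003]
force: [0.1, -4.0, 4.7]
opening: 0.0441
```

```bash
python3 - <<'E'
from h import *
s=read_state();print(s["force"],s["wrist_torque"]); go(.456,-.247,.09,-5.8)
p=camera_params("wrist");a,d=read_camera("wrist"); cv2.imwrite("pics/w6.png",a)
a,d=read_camera("scene"); cv2.imwrite("pics/s6.png",cv2.resize(a[140:260,280:380],None,fx=4,fy=4))
E
```

```text
[ 0.10828524 -4.04329989  4.65986997] [-0.49314834 -0.01605077  0.06164435]
pos [ 0.4429 -0.3704  0.0739] yaw -6.0 t 8.1 shift cm [ 1.000e-02 -1.241e+01 -1.600e+00] turn -0.003 q [-0.79  0.2   1.7  -0.    1.24 -0.68]
```

View pics/w6.png

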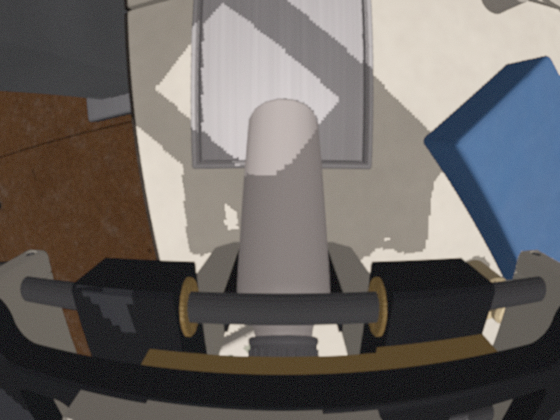

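View pics/s6.png

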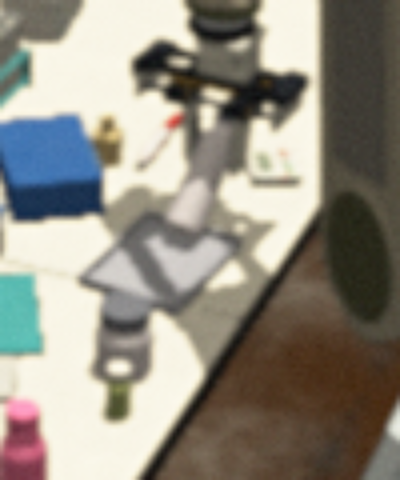

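About 50° of tilt now. I lock the grip, lift, and shift toward the +y wall so the bottle can lie within the tray.

Emit:
{"api": "play_rows", "payload": {
  "increments": [
    [[0, 0, 0, 0], [0, 0, 0, 0], [0, -0.5, -1.5, 0], [0, -3, -3, 0], [0, -6, -3, 0]]
  ],
  "squeeze": 45
}}

```text
t: 8.7
tool_pos: [0.4498, -0.3108, 0.106]
orientation: [-3.136, 0.166, 0.001]
force: [0.5, 0.5, -1.7]
opening: 0.0433
```

Emit:
{"api": "play_rows", "payload": {
  "increments": [
    [[0, -3, 0, 0], [0, -5.5, 0, 0], [0, -6.8, 0.5, 0], [0, -6.8, 1, 0], [0, -6.8, 1.5, 0]]
  ]
}}

```text
t: 9.2
tool_pos: [0.4569, -0.2434, 0.0907]
orientation: [-3.137, 0.165, 0.001]
force: [-0.6, -0.5, -0.9]
opening: 0.0437
```

```bash
python3 - <<'E'
from h import *
s=read_state();print(s["force"],s["wrist_torque"]); go(.456,-.247,.09,-5.8)
p=camera_params("wrist");a,d=read_camera("wrist"); cv2.imwrite("pics/w7.png",a)
a,d=read_camera("scene"); cv2.imwrite("pics/s7.png",cv2.resize(a[140:260,280:380],None,fx=4,fy=4))
E
```

```text
[-0.58044919 -0.54940094 -0.92825244] [-0.0888651  -0.09393823  0.01879458]
pos [ 0.4569 -0.2434  0.0907] yaw -6.0 t 9.2 shift cm [-0.05  0.37  0.07] turn -0.004 q [-0.59  0.02  1.86 -0.    1.26 -0.48]
```

View pics/w7.png

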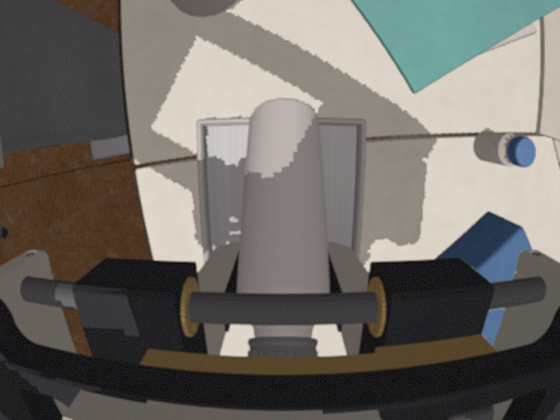

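View pics/s7.png

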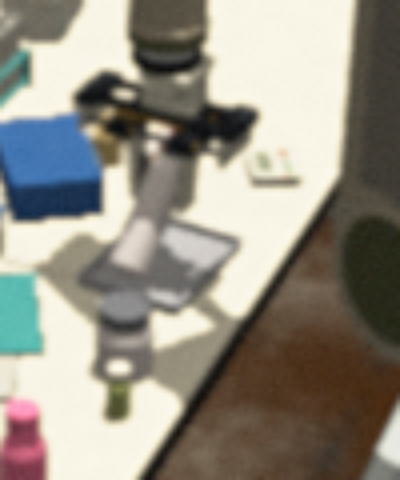

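Emit:
{"api": "play_rows", "payload": {
  "increments": [
    [[0, 0, 0.5, 0], [0, 0, 1, 0], [0, 0, 1.4, 0], [0, 0, 1.4, 0], [0, 0, 1.4, 0]]
  ]
}}

```text
t: 9.8
tool_pos: [0.456, -0.2436, 0.0757]
orientation: [-3.136, 0.168, 0.004]
force: [-0.2, 0.7, -1.3]
opening: 0.0435
```

Emit:
{"api": "play_rows", "payload": {
  "increments": [
    [[0, 0, 0, 0], [0, 0.7, 0.6, 0], [0, 1.3, 1.2, 0], [0, 1.9, 1.9, 0], [0, 2.4, 2.6, 0]]
  ],
  "squeeze": 6
}}

```text
t: 10.3
tool_pos: [0.4534, -0.2684, 0.0491]
orientation: [-3.136, 0.168, 0.003]
force: [-0.2, -0.4, 1.0]
opening: 0.0437
```

```bash
python3 - <<'E'
from h import *
s=read_state();print(s["force"],s["wrist_torque"]); go(.456,-.247,.09,-5.8)
p=camera_params("wrist");a,d=read_camera("wrist"); cv2.imwrite("pics/w8.png",a)
E
```

```text
[-0.22960225 -0.37891371  1.04821472] [-0.24574619 -0.19033707 -0.06285006]
pos [ 0.4534 -0.2684  0.0491] yaw -6.1 t 10.3 shift cm [ 0.03 -2.16 -4.08] turn -0.006 q [-0.63  0.1   1.86 -0.    1.18 -0.52]
```

View pics/w8.png

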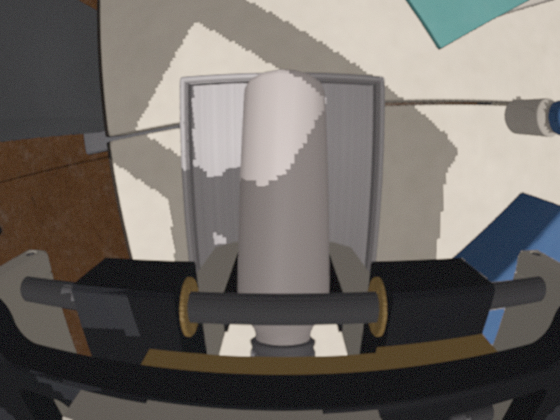

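Emit:
{"api": "play_rows", "payload": {
  "increments": [
    [[0, 0.4, 0.7, 0], [0, 0.8, 1.4, 0], [0, 1.1, 2, 0], [0, 1.3, 2.5, 0], [0, 1.3, 2.6, 0]]
  ]
}}

```text
t: 10.85
tool_pos: [0.4504, -0.2809, 0.0207]
orientation: [-3.134, 0.169, 0.008]
force: [0.3, -0.2, -1.7]
opening: 0.0438
```

```bash
python3 - <<'E'
from h import *
s=read_state();print(s["force"],s["wrist_torque"]); go(.456,-.247,.09,-5.8)
p=camera_params("wrist");a,d=read_camera("wrist"); cv2.imwrite("pics/w9.png",a)
a,d=read_camera("scene"); cv2.imwrite("pics/s9.png",cv2.resize(a[140:260,280:380],None,fx=4,fy=4))
E
```

```text
[ 0.28709589 -0.19776586 -1.67331956] [-0.09838468 -0.03260372 -0.00045146]
pos [ 0.4504 -0.2809  0.0207] yaw -6.2 t 10.85 shift cm [ 0.15 -3.45 -6.92] turn -0.006 q [-0.65  0.16  1.86 -0.    1.13 -0.55]
```

View pics/w9.png

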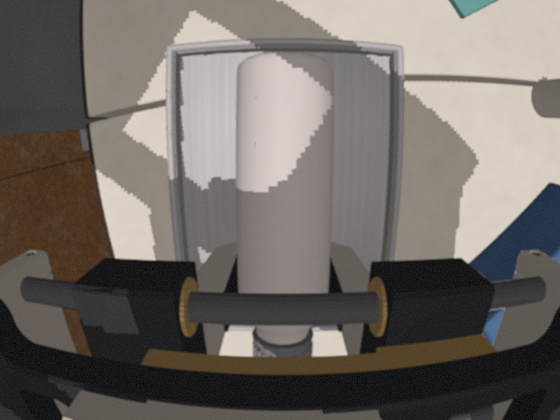

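View pics/s9.png

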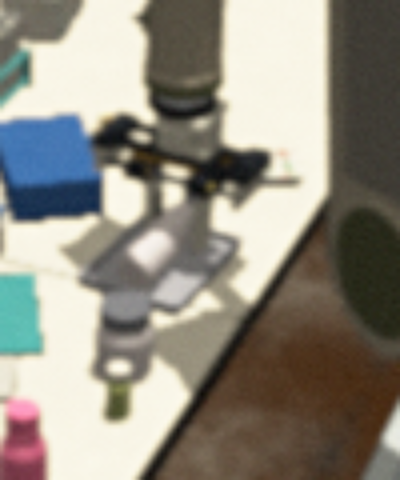

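Flat in the tray: the base is at wrist (285,60), just inside the +y wall, and the body is parallel to the tray sides. I open slightly, slide to near the base and grip lightly.

Emit:
{"api": "play_rows", "payload": {
  "increments": [
    [[0, 0, 0, 0], [0, 0, 0, 0], [0, -1, 0, 0], [0, -3, 0, 0], [0, -5, 0, 0]]
  ],
  "jaw": 5.8
}}

```text
t: 11.45
tool_pos: [0.4562, -0.2302, 0.0217]
orientation: [-3.134, 0.17, 0.007]
force: [0.0, 0.6, -0.0]
opening: 0.0577
```

Emit:
{"api": "play_rows", "payload": {
  "increments": [
    [[0.1, -1.5, 0, 0], [0.1, -2.8, 0, 0], [0.1, -2.8, 0, 0], [0.1, -2.8, 0, 0], [0.1, -2.8, 0, 0]]
  ]
}}

```text
t: 11.95
tool_pos: [0.4603, -0.2031, 0.0219]
orientation: [-3.135, 0.17, 0.006]
force: [-0.6, -0.1, 0.5]
opening: 0.0582
```

```bash
python3 - <<'E'
from h import *
s=read_state();print(s["force"],s["opening"]); go(.456,-.247,.09,-5.8)
p=camera_params("wrist");a,d=read_camera("wrist"); cv2.imwrite("pics/w10.png",a)
E
```

```text
[-0.58963401 -0.13662167  0.45437228] 0.05819070157153414
pos [ 0.4603 -0.2031  0.0219] yaw -6.2 t 11.95 shift cm [ 0.02  4.4  -6.82] turn -0.007 q [-0.52  0.09  1.94  0.    1.12 -0.41]
```

View pics/w10.png

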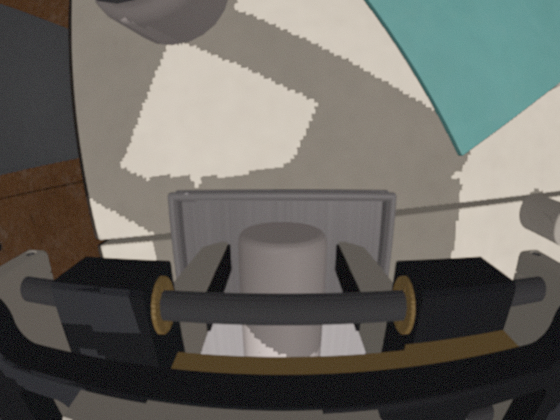

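```bash
cat >> h.py <<'E'
def wray(uv,z):
    p=camera_params("wrist"); K=p["K"]; M=R.from_rotvec(p["orientation"]).as_matrix()
    a=np.array(uv,float)-K[:2,2]; r=np.hypot(*a); th=r/K[0,0]
    c=np.array([a[0]/r*np.sin(th),-a[1]/r*np.sin(th),-np.cos(th)]); d=M@c; e=p["eye"]
    w=e+d*(z-e[2])/d[2]; q=w[:2]-[.456,-.247]
    return w.round(4),"tray xy",(q@np.array([[.995,.10],[-.10,.995]])).round(4)
E
python3 - <<'E'
from h import *
for uv,z in (((283,225),.048),((283,235),.045),((175,194),.014),((388,194),.014)): print(uv,wray(uv,z))
E
```

```text
(283, 225) (array([ 0.4648, -0.1735,  0.048 ]), 'tray xy', array([0.0014, 0.074 ]))
(283, 235) (array([ 0.4642, -0.1789,  0.045 ]), 'tray xy', array([0.0013, 0.0686]))
(175, 194) (array([ 0.4081, -0.1607,  0.014 ]), 'tray xy', array([-0.0563,  0.0811]))
(388, 194) (array([ 0.5208, -0.1728,  0.014 ]), 'tray xy', array([0.0571, 0.0803]))
```

Emit:
{"api": "play_rows", "payload": {
  "increments": [
    [[0, -0.4, 0, 0], [0, -0.4, 0, 0], [0, -0.4, 0, 0], [0, -0.4, 0, 0], [0, -0.4, 0, 0]]
  ],
  "jaw": 3.5,
  "squeeze": 5
}}

```text
t: 12.5
tool_pos: [0.4606, -0.1993, 0.0219]
orientation: [-3.135, 0.171, 0.006]
force: [0.4, -0.2, -0.4]
opening: 0.044
```

Emit:
{"api": "play_rows", "payload": {
  "increments": [
    [[0, 0, -0.8, 0], [0, 0, -1.6, 0], [0, 0, -2.4, 0], [0, 0, -3.2, 0], [0, 0, -4, 0]]
  ]
}}

```text
t: 13.0
tool_pos: [0.461, -0.1995, 0.0629]
orientation: [-3.135, 0.171, 0.005]
force: [-0.5, -0.2, -1.0]
opening: 0.0437
```

```bash
python3 - <<'E'
from h import *
s=read_state();print(s["force"],s["opening"]); go(.456,-.247,.09,-5.8)
p=camera_params("wrist");a,d=read_camera("wrist"); cv2.imwrite("pics/w11.png",a)
a,d=read_camera("scene"); cv2.imwrite("pics/s11.png",cv2.resize(a[140:260,280:380],None,fx=4,fy=4))
E
```

```text
[-0.50144869 -0.17343932 -0.95783913] 0.043683921934224164
pos [ 0.461  -0.1995  0.0629] yaw -6.2 t 13.0 shift cm [ 0.    4.77 -2.72] turn -0.007 q [-0.51  0.02  1.92  0.    1.2  -0.4 ]
```

View pics/w11.png

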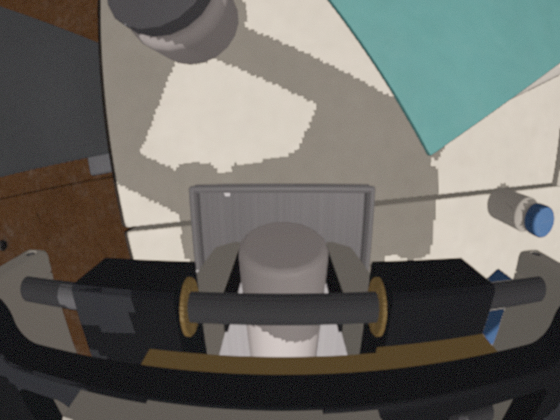

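View pics/s11.png

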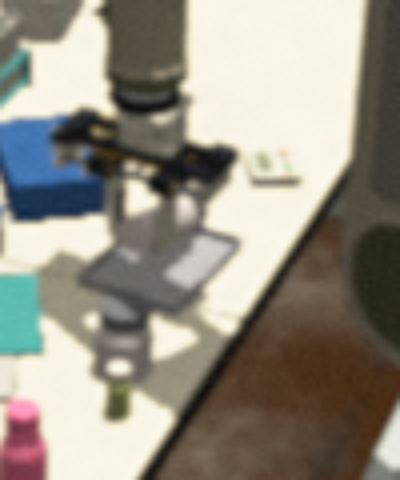

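The base face is turning upward (ellipse at (283,240)), so the bottle pivots as planned.

Emit:
{"api": "play_rows", "payload": {
  "increments": [
    [[0, 0, -1.2, 0], [0, 0.5, -2.6, 0], [0, 1, -4, 0], [0, 1.5, -5.4, 0], [0, 2, -6.8, 0]]
  ]
}}

```text
t: 13.6
tool_pos: [0.4599, -0.2206, 0.1332]
orientation: [-3.136, 0.171, 0.002]
force: [0.1, -1.1, -1.9]
opening: 0.0442
```

Emit:
{"api": "play_rows", "payload": {
  "increments": [
    [[0, 0.5, -1.2, 0], [0, 1, -2.4, 0], [0, 1.5, -3.4, 0], [0, 1.5, -3.8, 0], [0, 1.5, -3.8, 0]]
  ]
}}

```text
t: 14.1
tool_pos: [0.4585, -0.2358, 0.1718]
orientation: [-3.136, 0.172, 0.001]
force: [0.8, 0.1, -1.2]
opening: 0.0436
```

```bash
python3 - <<'E'
from h import *
s=read_state();print(s["force"],s["opening"]); go(.456,-.247,.09,-5.8)
p=camera_params("wrist");a,d=read_camera("wrist"); cv2.imwrite("pics/w12.png",a)
a,d=read_camera("scene"); cv2.imwrite("pics/s12.png",cv2.resize(a[120:260,270:390],None,fx=4,fy=4))
E
```

```text
[ 0.80805314  0.12302461 -1.22800412] 0.04364575652350862
pos [ 0.4585 -0.2358  0.1718] yaw -6.3 t 14.1 shift cm [-0.13  1.15  8.18] turn -0.008 q [-0.57 -0.06  1.79  0.    1.41 -0.47]
```

View pics/w12.png

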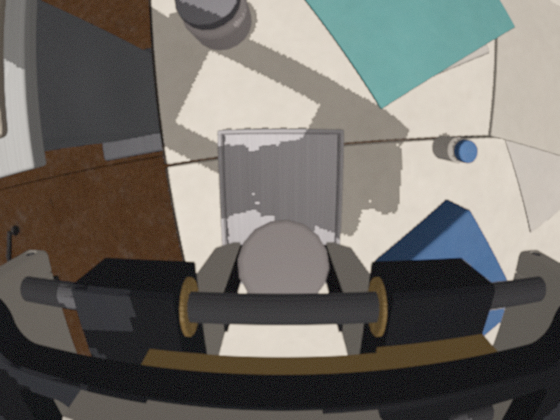

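View pics/s12.png

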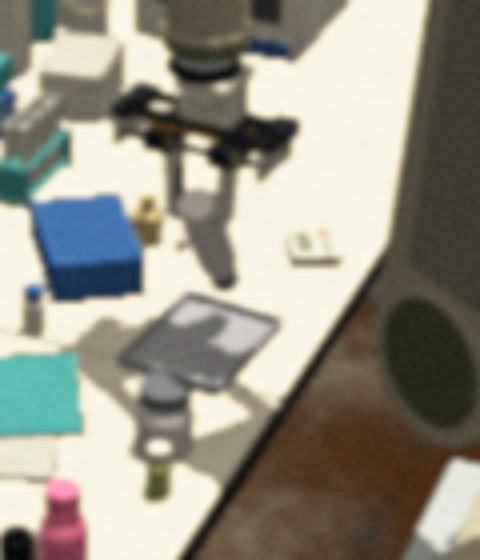

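```bash
cat >> h.py <<'E'
def cloud(cam):
    a,d=read_camera(cam); v,u=np.mgrid[0:420,0:560]
    e,dr=rays(cam,np.c_[u.ravel(),v.ravel()]); P=(e+dr*d.ravel()[:,None]).reshape(420,560,3); P[d<=0]=np.nan
    return a,P
E
python3 - <<'E'
from h import *
a,P=cloud("scene")
s=read_state()["tool_pos"]
for z0 in np.arange(.02,.16,.015):
    m=(P[...,2]>z0)&(P[...,2]<z0+.015)&(np.abs(P[...,0]-s[0])<.05)&(np.abs(P[...,1]-s[1])<.12)
    p=P[m]
    if len(p)>2: print(z0.round(3),len(p),p.mean(0).round(4),p[:,1].min().round(3),p[:,1].max().round(3))
E
```

```text
0.02 3 [ 0.4758 -0.2067  0.0209] -0.307 -0.154
0.035 3 [ 0.4533 -0.2922  0.0471] -0.294 -0.291
0.05 13 [ 0.4469 -0.2883  0.0575] -0.312 -0.273
0.065 12 [ 0.4424 -0.2778  0.0724] -0.299 -0.263
0.08 19 [ 0.4458 -0.2662  0.088 ] -0.287 -0.257
0.095 22 [ 0.4453 -0.2601  0.1024] -0.282 -0.241
0.11 25 [ 0.4473 -0.2483  0.1173] -0.27 -0.233
0.125 26 [ 0.4469 -0.2411  0.1329] -0.273 -0.226
0.14 22 [ 0.4464 -0.232   0.148 ] -0.258 -0.217
0.155 30 [ 0.4538 -0.223   0.1638] -0.24 -0.21
```

It hangs cap-down, about 58° below level, with the cap over the tray but near the -y end. I tighten the grip, centre the cap and hold.

Emit:
{"api": "play_rows", "payload": {
  "increments": [
    [[0, 0, 0, 0], [0, 0, 0, 0], [0, -1.5, 0, 0], [0, -3, 0, 0], [0, -4, 0, 0]]
  ],
  "squeeze": 25
}}

```text
t: 14.75
tool_pos: [0.4624, -0.1934, 0.1703]
orientation: [-3.135, 0.169, 0.004]
force: [-0.5, -0.2, 0.2]
opening: 0.0434
```

Emit:
{"api": "play_rows", "payload": {
  "increments": [
    [[0, 0, 0, 0], [0, 0, 0, 0], [0, 0, 0, 0], [0, 0, 0, 0], [0, 0, 0, 0]]
  ]
}}

```text
t: 15.25
tool_pos: [0.4623, -0.1938, 0.1703]
orientation: [-3.135, 0.17, 0.004]
force: [-0.5, 0.2, -0.6]
opening: 0.0433
```

```bash
cat > incl.py <<'E'
from h import *
def incl(tag):
    a,P=cloud("scene"); st=read_state(); s=st["tool_pos"]; print(st["t"],s.round(4))
    m=(P[...,2]>.04)&(P[...,2]<s[2]-.01)&(np.abs(P[...,0]-s[0])<.03)&(np.abs(P[...,1]-s[1])<.14)
    p=P[m]; c=p.mean(0); w=np.linalg.svd(p-c)[2][0]; w*=-np.sign(w[2]); print("axis",w.round(3),"below level",np.degrees(np.arcsin(-w[2])).round(1),"lowest",p[p[:,2].argmin()].round(3))
    cv2.imwrite(f"pics/{tag}.png",cv2.resize(a[120:260,270:390],None,fx=4,fy=4))
E
python3 -c "
from incl import *; incl('s13')"
```

```text
15.3 [ 0.4623 -0.1938  0.1703]
axis [-0.043 -0.809 -0.586] below level 35.9 lowest [ 0.468 -0.253  0.05 ]
```

View pics/s13.png

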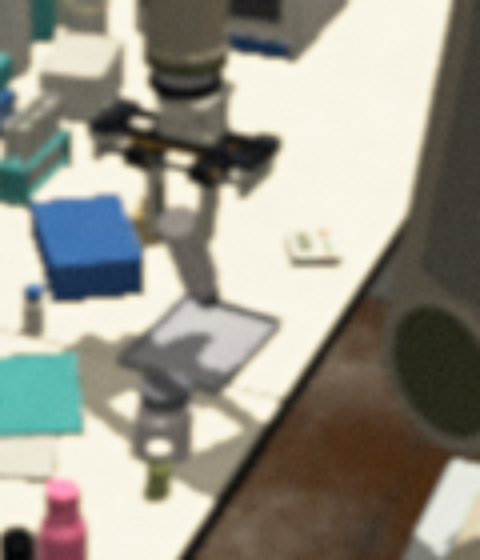

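Emit:
{"api": "play_rows", "payload": {
  "increments": [
    [[0, 0, 0, 0], [0, 0, 0, 0], [0, 0, 0, 0], [0, 0, 0, 0], [0, 0, 0, 0]]
  ]
}}

```text
t: 15.8
tool_pos: [0.4623, -0.1938, 0.1703]
orientation: [-3.135, 0.17, 0.004]
force: [-0.3, -0.1, -1.1]
opening: 0.0439
```

Emit:
{"api": "play_rows", "payload": {
  "increments": [
    [[0, 0, 0, 0], [0, 0, 0, 0], [0, 0, 0, 0], [0, 0, 0, 0], [0, 0, 0, 0]]
  ]
}}

```text
t: 16.3
tool_pos: [0.4623, -0.1938, 0.1703]
orientation: [-3.135, 0.17, 0.004]
force: [0.7, 0.1, -1.2]
opening: 0.0433
```

Emit:
{"api": "play_rows", "payload": {
  "increments": [
    [[0, 0, 0, 0], [0, 0, 0, 0], [0, 0, 0, 0], [0, 0, 0, 0], [0, 0, 0, 0]]
  ]
}}

```text
t: 16.8
tool_pos: [0.4623, -0.1938, 0.1702]
orientation: [-3.135, 0.17, 0.004]
force: [0.1, 0.2, -1.3]
opening: 0.0438
```

Emit:
{"api": "play_rows", "payload": {
  "increments": [
    [[0, 0, 0, 0], [0, 0, 0, 0], [0, 0, 0, 0], [0, 0, 0, 0], [0, 0, 0, 0]]
  ]
}}

```text
t: 17.3
tool_pos: [0.4623, -0.1938, 0.1703]
orientation: [-3.135, 0.17, 0.004]
force: [-0.3, -0.3, -1.9]
opening: 0.0438
```

Emit:
{"api": "play_rows", "payload": {
  "increments": [
    [[0, 0, 0, 0], [0, 0, 0, 0], [0, 0, 0, 0], [0, 0, 0, 0], [0, 0, 0, 0]]
  ]
}}

```text
t: 17.8
tool_pos: [0.4623, -0.1938, 0.1703]
orientation: [-3.135, 0.17, 0.004]
force: [0.8, -0.5, -1.9]
opening: 0.0435
```

```bash
python3 - <<'E'
from h import *
a,P=cloud("scene"); s=read_state()["tool_pos"]; print(read_state()["t"],s.round(4))
for z0 in np.arange(.035,.17,.02):
    m=(P[...,2]>z0)&(P[...,2]<z0+.02)&(np.abs(P[...,0]-s[0]+.012)<.03)&(np.abs(P[...,1]-s[1]+.03)<.1)
    p=P[m]
    if len(p)>2: print(z0.round(3),len(p),np.median(p,axis=0).round(4))
E
```

```text
17.85 [ 0.4623 -0.1938  0.1703]
0.035 5 [ 0.4551 -0.2515  0.0515]
0.055 21 [ 0.4456 -0.2431  0.0643]
0.075 19 [ 0.4469 -0.2215  0.0886]
0.095 35 [ 0.4447 -0.2118  0.1077]
0.115 30 [ 0.4483 -0.2007  0.1268]
0.135 31 [ 0.4481 -0.1911  0.1436]
0.155 36 [ 0.4513 -0.1757  0.1669]
```

Held cap-down from t=14.75 to 17.85 at about 58–65° below level, with the cap above the tray's middle. Now I set the cap into the -y wall corner and pivot the bottle back towards lying.

Emit:
{"api": "play_rows", "payload": {
  "increments": [
    [[0, 2, 0, 0], [0, 4, 1, 0], [0, 6, 2, 0], [0, 6.8, 3, 0], [0, 6.8, 4, 0]]
  ]
}}

```text
t: 18.35
tool_pos: [0.456, -0.2616, 0.1317]
orientation: [-3.134, 0.172, -0.001]
force: [-1.6, 11.9, 24.2]
opening: 0.0437
```

Emit:
{"api": "play_rows", "payload": {
  "increments": [
    [[0, 0, 0.4, 0], [0, 0, 0.8, 0], [0, 0, 1.2, 0], [0, 0, 1.2, 0], [0, 0, 1.2, 0]]
  ],
  "squeeze": 6
}}

```text
t: 18.85
tool_pos: [0.4568, -0.2606, 0.1202]
orientation: [-3.133, 0.171, -0.002]
force: [0.5, 3.9, 5.1]
opening: 0.0435
```

```bash
python3 - <<'E'
from h import *
s=read_state();print(s["force"],s["opening"]); go(.456,-.247,.09,-5.8)
a,d=read_camera("scene"); cv2.imwrite("pics/s14.png",cv2.resize(a[120:260,270:390],None,fx=4,fy=4))
E
```

```text
[0.46395804 3.94628522 5.1048973 ] 0.043537364258339116
pos [ 0.4568 -0.2606  0.1202] yaw -6.3 t 18.85 shift cm [-0.23 -1.33  3.02] turn -0.008 q [-0.62  0.01  1.82  0.    1.31 -0.51]
```

View pics/s14.png

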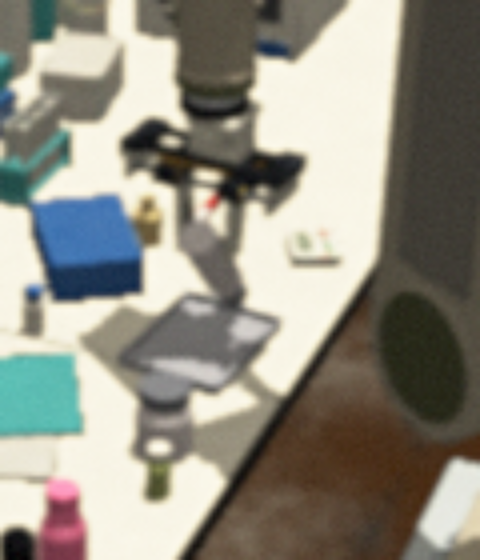

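```bash
cat > sl.py <<'E'
from h import *
a,P=cloud("scene"); s=read_state()["tool_pos"]; print(read_state()["t"],s.round(4))
def tr(p): 
    q=p[...,:2]-np.array([.456,-.247]); return q@np.array([[.995,.10],[-.10,.995]])
T=tr(P); ts=tr(s[None])[0]; print("tcp tray",ts.round(4))
for z0 in np.arange(.016,s[2]+.02,.012):
    m=(P[...,2]>z0)&(P[...,2]<z0+.012)&(np.abs(T[...,0]-ts[0]+.01)<.03)&(np.abs(T[...,1]-ts[1]+.03)<.15)
    if m.sum()>2: print(z0.round(3),m.sum(),np.median(T[m],axis=0).round(4),"y",T[m][:,1].min().round(3),T[m][:,1].max().round(3))
E
python3 sl.py
```

```text
18.95 [ 0.4567 -0.2608  0.1202]
tcp tray [ 0.0021 -0.0136]
0.016 14 [-0.0092 -0.0649] y -0.089 0.087
0.028 9 [-0.0105 -0.0653] y -0.081 -0.047
0.04 7 [-0.0056 -0.0388] y -0.053 -0.031
0.052 17 [-0.0137 -0.0349] y -0.063 -0.025
0.064 18 [-0.0127 -0.029 ] y -0.056 -0.014
0.076 14 [-0.0166 -0.016 ] y -0.051 -0.003
0.088 17 [-0.013  -0.0097] y -0.044 0.004
0.1 12 [-0.0126  0.0033] y -0.006 0.017
0.112 26 [-0.0158  0.0059] y -0.02 0.025
0.124 38 [-0.014   0.0114] y -0.025 0.029
0.136 54 [-0.0068  0.0106] y -0.02 0.04
```

Emit:
{"api": "play_rows", "payload": {
  "increments": [
    [[0, -0.7, 0.2, 0], [0, -1.4, 0.6, 0], [0, -2.1, 1, 0], [0, -2.7, 1.4, 0], [0, -3.3, 1.9, 0]]
  ]
}}

```text
t: 19.45
tool_pos: [0.4603, -0.2272, 0.1008]
orientation: [-3.133, 0.171, -0.002]
force: [-0.9, 0.4, -0.5]
opening: 0.0442
```

Emit:
{"api": "play_rows", "payload": {
  "increments": [
    [[0, -0.7, 0.6, 0], [0, -1.3, 1.2, 0], [0, -1.9, 1.8, 0], [0, -2.4, 2.5, 0], [0, -2.9, 3.2, 0]]
  ]
}}

```text
t: 19.95
tool_pos: [0.4635, -0.1979, 0.0683]
orientation: [-3.134, 0.171, -0.002]
force: [0.3, -0.1, -1.6]
opening: 0.0436
```

```bash
python3 sl.py; python3 - <<'E'
from h import *
a,d=read_camera("wrist"); cv2.imwrite("pics/w15.png",a)
a,d=read_camera("scene"); cv2.imwrite("pics/s15.png",cv2.resize(a[120:260,270:390],None,fx=4,fy=4))
print(read_state()["force"])
E
```

```text
20.0 [ 0.4628 -0.1968  0.0669]
tcp tray [0.0017 0.0506]
0.016 13 [-0.013  -0.0372] y -0.077 0.091
0.028 21 [-0.0123 -0.0436] y -0.061 0.026
0.04 19 [-0.0154  0.0097] y -0.028 0.085
0.052 27 [-0.0077  0.0827] y -0.013 0.1
0.064 49 [-0.009   0.0816] y 0.025 0.096
0.076 48 [-0.0056  0.0704] y 0.04 0.091
[-0.7831929  -0.04607171 -0.99035593]
```

View pics/s15.png

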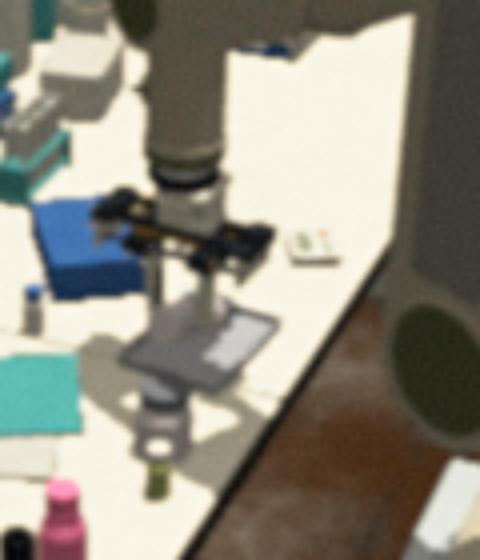

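View pics/w15.png

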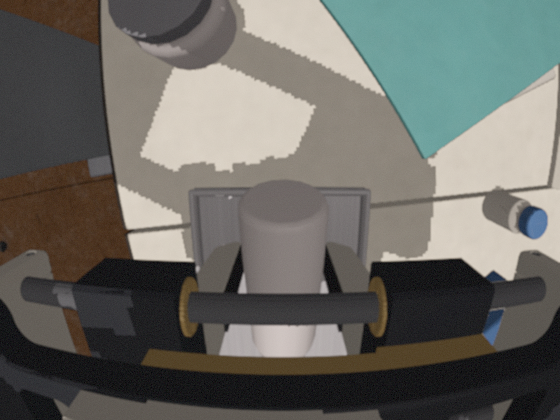

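Emit:
{"api": "play_rows", "payload": {
  "increments": [
    [[0, 0, 0, 0], [0, 0, 0, 0], [0, 0, -1.2, 0], [0, 0.3, -2.2, 0], [0, 1.3, -2.2, 0]]
  ],
  "squeeze": 40
}}

```text
t: 20.6
tool_pos: [0.4632, -0.2116, 0.0929]
orientation: [-3.135, 0.169, -0.006]
force: [0.5, 0.5, -0.4]
opening: 0.0434
```

Emit:
{"api": "play_rows", "payload": {
  "increments": [
    [[0, 0, 0, 0], [0, 0, 0.6, 0], [0, 0, 1.2, 0], [0, 0, 1.6, 0], [0, 0, 1.6, 0]]
  ]
}}

```text
t: 21.1
tool_pos: [0.4623, -0.2109, 0.0752]
orientation: [-3.133, 0.169, -0.002]
force: [0.1, 0.2, -1.6]
opening: 0.0428
```

```bash
python3 sl.py; python3 - <<'E'
from h import *
a,d=read_camera("scene"); cv2.imwrite("pics/s16.png",cv2.resize(a[120:260,270:390],None,fx=4,fy=4))
print(read_state()["force"])
E
```

```text
21.15 [ 0.4627 -0.211   0.0759]
tcp tray [0.003  0.0364]
0.016 9 [-0.0138 -0.0534] y -0.074 0.086
0.028 11 [-0.0127 -0.0481] y -0.074 0.001
0.04 20 [-0.013  -0.0204] y -0.068 0.042
0.052 18 [-0.0119  0.0428] y -0.031 0.081
0.064 30 [-0.0087  0.0683] y -0.013 0.086
0.076 60 [-0.0105  0.0665] y 0.01 0.091
0.088 42 [-0.006   0.0624] y 0.027 0.087
[ 0.21643354 -0.12099636 -1.47843714]
```

View pics/s16.png

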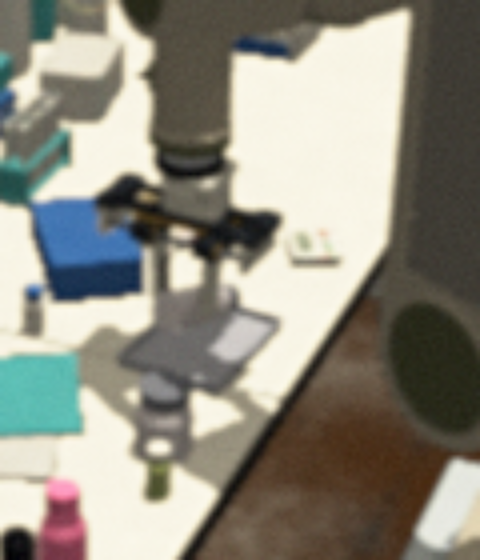

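Emit:
{"api": "play_rows", "payload": {
  "increments": [
    [[0, 0.6, 0, 0], [0, 0.6, 0.7, 0], [0, 0.6, 1.4, 0], [0, 0.6, 2.1, 0], [0, 0.6, 2.8, 0]]
  ],
  "squeeze": 6
}}

```text
t: 21.7
tool_pos: [0.4625, -0.2161, 0.0476]
orientation: [-3.132, 0.169, -0.005]
force: [0.9, 4.9, 0.7]
opening: 0.0434
```

```bash
python3 sl.py; python3 - <<'E'
from h import *
a,d=read_camera("wrist"); cv2.imwrite("pics/w17.png",a)
a,d=read_camera("scene"); cv2.imwrite("pics/s17.png",cv2.resize(a[120:260,270:390],None,fx=4,fy=4))
print(read_state()["force"])
E
```

```text
21.75 [ 0.4618 -0.2158  0.0463]
tcp tray [0.0027 0.0316]
0.016 22 [-0.0081 -0.0263] y -0.079 0.09
0.028 40 [-0.0066  0.053 ] y -0.072 0.086
0.04 53 [-0.0084  0.0638] y -0.039 0.086
0.052 71 [-0.0041  0.0482] y -0.0 0.084
0.064 24 [-0.0149  0.0443] y 0.026 0.08
[1.5728059  4.95786559 0.35110614]
```

View pics/s17.png

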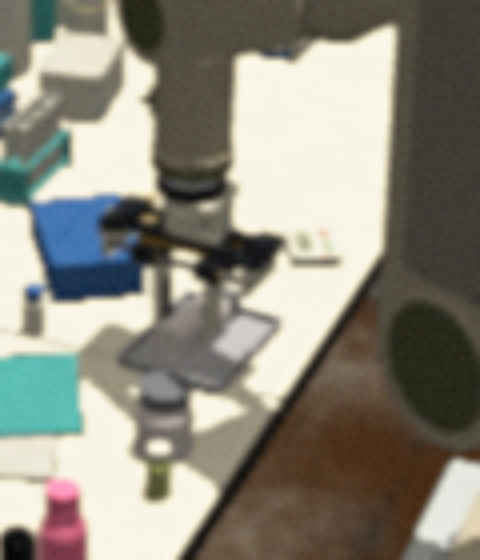

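View pics/w17.png

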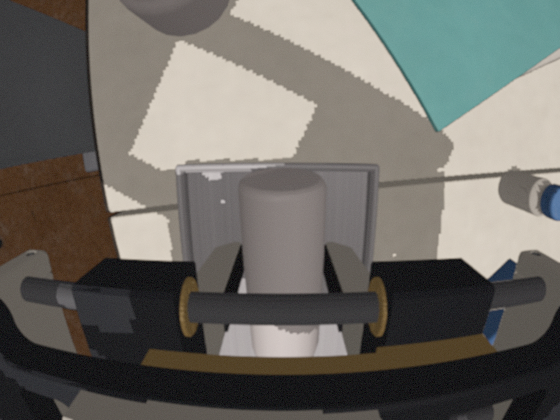

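The cap is jammed against the inside of the -y wall (about 5 N of sideways force). I lock, lift it over and go again further out.

Emit:
{"api": "play_rows", "payload": {
  "increments": [
    [[0, 0, 0, 0], [0, -0.3, -0.2, 0], [0, -0.3, -1.5, 0], [0, 0.8, -2.5, 0], [0, 1.9, -2.5, 0]]
  ],
  "squeeze": 40
}}

```text
t: 22.35
tool_pos: [0.4617, -0.2373, 0.0753]
orientation: [-3.136, 0.168, -0.009]
force: [0.4, -0.7, -1.4]
opening: 0.0431
```

```bash
python3 sl.py; python3 - <<'E'
from h import *
a,d=read_camera("wrist"); cv2.imwrite("pics/w18.png",a)
a,P=cloud("top"); cv2.imwrite("pics/t18.png",cv2.resize(a[190:290,300:420],None,fx=4,fy=4))
a,d=read_camera("scene"); cv2.imwrite("pics/s18.png",cv2.resize(a[140:220,290:370],None,fx=7,fy=7,interpolation=cv2.INTER_CUBIC))
print(read_state()["force"])
E
```

```text
22.4 [ 0.4611 -0.2388  0.0745]
tcp tray [0.0042 0.0087]
0.016 7 [-0.0088 -0.0617] y -0.074 0.092
0.04 10 [-0.0106 -0.0437] y -0.091 0.044
0.052 33 [-0.0063 -0.0357] y -0.095 0.064
0.064 47 [-0.007   0.0436] y -0.085 0.065
0.076 66 [-0.0054  0.0286] y -0.029 0.067
0.088 40 [-0.0014  0.0253] y 0.007 0.059
[-0.10088127 -0.63007611 -1.16330244]
```

View pics/s18.png

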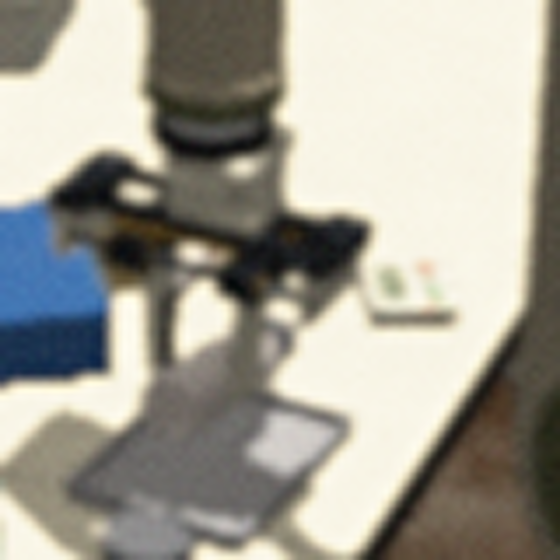

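View pics/t18.png

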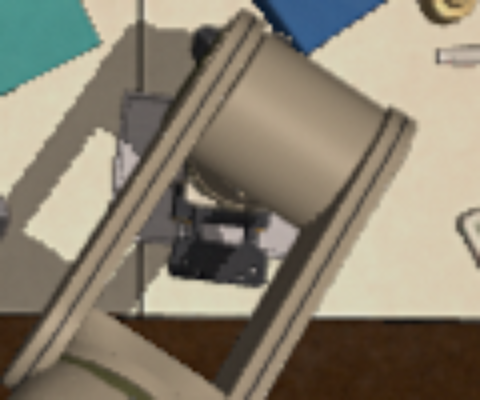

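View pics/w18.png

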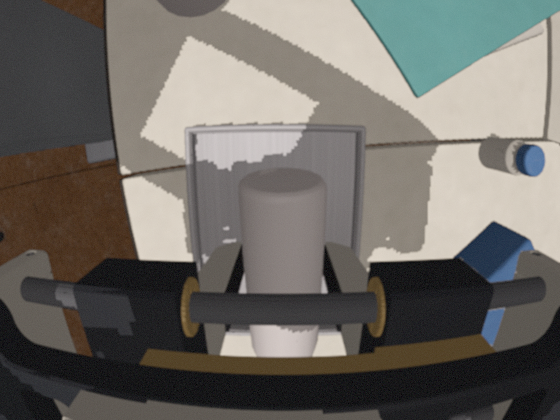

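Emit:
{"api": "play_rows", "payload": {
  "increments": [
    [[0, 0, 0.8, 0], [0, 0, 1.6, 0], [0, 0, 2.4, 0], [0, 0, 3.1, 0], [0, 0, 3.8, 0]]
  ],
  "squeeze": 6
}}

```text
t: 23.05
tool_pos: [0.4598, -0.2356, 0.0337]
orientation: [-3.132, 0.17, -0.002]
force: [-3.4, 0.1, 9.5]
opening: 0.0437
```

Emit:
{"api": "play_rows", "payload": {
  "increments": [
    [[0, 0, 0.5, 0], [0, 0, 1, 0], [0, 0, 1.4, 0], [0, 0, 1.4, 0], [0, 0, 1.4, 0]]
  ]
}}

```text
t: 23.55
tool_pos: [0.4603, -0.236, 0.02]
orientation: [-3.133, 0.17, -0.004]
force: [0.2, -1.5, 0.9]
opening: 0.0437
```

```bash
python3 sl.py; python3 - <<'E'
from h import *
a,d=read_camera("wrist"); cv2.imwrite("pics/w19.png",a)
for uv,z in (((283,185),.048),((283,160),.048),((283,210),.048)): print(wray(uv,z))
a,d=read_camera("scene"); cv2.imwrite("pics/s19.png",cv2.resize(a[140:220,290:370],None,fx=7,fy=7,interpolation=cv2.INTER_CUBIC))
print(read_state()["force"])
E
```

```text
23.6 [ 0.4603 -0.236   0.02  ]
tcp tray [0.0032 0.0114]
0.016 52 [-0.0122  0.0522] y -0.082 0.09
0.028 55 [-0.0123  0.036 ] y -0.086 0.064
(array([ 0.4665, -0.1892,  0.048 ]), 'tray xy', array([0.0047, 0.0585]))
(array([ 0.4676, -0.1793,  0.048 ]), 'tray xy', array([0.0047, 0.0686]))
(array([ 0.4654, -0.1994,  0.048 ]), 'tray xy', array([0.0046, 0.0483]))
[ 1.74363397 -1.48453272  2.25951391]
```

View pics/s19.png

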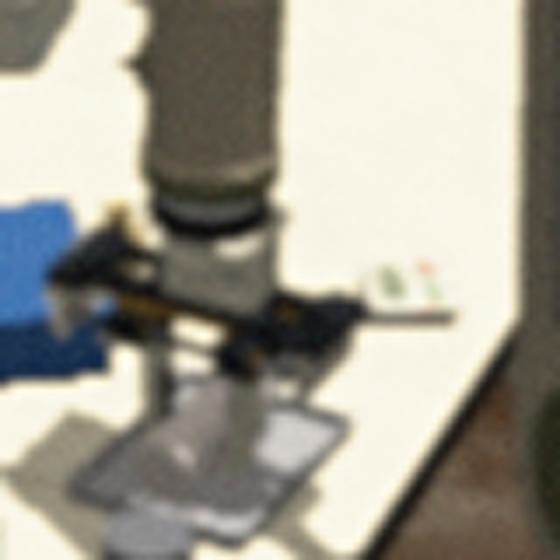

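View pics/w19.png

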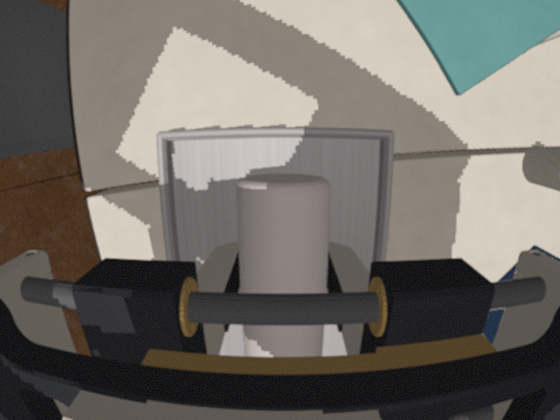

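Flat again, with the base at about y_t = +59 mm (wrist row 183). I open, slide 53 mm toward the shoulder (about 101 mm from the base) and regrip lightly.

Emit:
{"api": "play_rows", "payload": {
  "increments": [
    [[0, 0, 0, 0], [0, 0, 0, 0], [0, 1.5, 0, 0], [0, 3, 0, 0], [0, 4.5, 0, 0]]
  ],
  "jaw": 5.8
}}

```text
t: 24.2
tool_pos: [0.4551, -0.2822, 0.0198]
orientation: [-3.133, 0.17, -0.004]
force: [-0.3, 0.2, 0.7]
opening: 0.058
```

Emit:
{"api": "play_rows", "payload": {
  "increments": [
    [[0, 0.8, 0, 0], [0, 0.8, 0, 0], [0, 0.8, 0, 0], [0, 0.8, 0, 0], [0, 0.8, 0, 0]]
  ],
  "jaw": 5.8
}}

```text
t: 24.7
tool_pos: [0.4543, -0.2897, 0.0197]
orientation: [-3.133, 0.17, -0.003]
force: [-0.1, 0.7, 0.6]
opening: 0.0582
```

```bash
python3 - <<'E'
from h import *
a,d=read_camera("wrist"); cv2.imwrite("pics/w20.png",a)
go(.456,-.247,.09,-5.8)
for v in (40,60,80,100): print(v,wray((284,v),.048))
E
```

```text
pos [ 0.4543 -0.2897  0.0197] yaw -6.2 t 24.75 shift cm [-0.28 -4.29 -7.01] turn -0.007 q [-0.67  0.18  1.84  0.    1.12 -0.56]
40 (array([ 0.4671, -0.1852,  0.048 ]), 'tray xy', array([0.0049, 0.0626]))
60 (array([ 0.4662, -0.1935,  0.048 ]), 'tray xy', array([0.0048, 0.0543]))
80 (array([ 0.4653, -0.2016,  0.048 ]), 'tray xy', array([0.0047, 0.0461]))
100 (array([ 0.4645, -0.2095,  0.048 ]), 'tray xy', array([0.0047, 0.0381]))
```

View pics/w20.png

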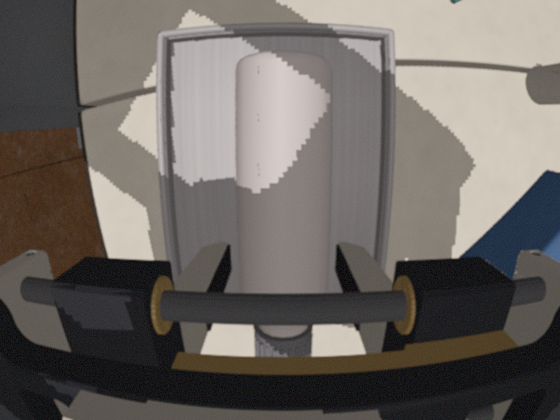

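Emit:
{"api": "play_rows", "payload": {
  "increments": [
    [[0, 0, 0, 0], [0, 0, 0, 0], [0, 0, 0, 0], [0, 0, 0, 0], [0, 0, 0, 0]]
  ],
  "jaw": 3.5,
  "squeeze": 5
}}

```text
t: 25.25
tool_pos: [0.4544, -0.2895, 0.0197]
orientation: [-3.133, 0.169, -0.004]
force: [0.7, 1.0, 0.3]
opening: 0.0439
```

Emit:
{"api": "play_rows", "payload": {
  "increments": [
    [[0, -0.1, -1, 0], [0, -0.3, -2, 0], [0, -0.6, -3, 0], [0, -1, -4, 0], [0, -1.5, -5, 0]]
  ]
}}

```text
t: 25.75
tool_pos: [0.4561, -0.2746, 0.071]
orientation: [-3.133, 0.169, -0.005]
force: [0.6, -1.0, -1.3]
opening: 0.0436
```

```bash
python3 - <<'E'
from h import *
a,d=read_camera("wrist"); cv2.imwrite("pics/w21.png",a)
go(.456,-.247,.09,-5.8); s=read_state(); print(s["force"],s["opening"])
E
python3 sl.py
```

```text
pos [ 0.4571 -0.2745  0.0728] yaw -6.2 t 25.8 shift cm [-0.4  -2.73 -1.72] turn -0.006 q [-0.64  0.08  1.84  0.01  1.22 -0.53]
[ 1.83687142 -0.35184135 -0.59383983] 0.043607051899150796
25.85 [ 0.4571 -0.2749  0.072 ]
tcp tray [ 0.0039 -0.0277]
0.016 22 [-0.0032  0.0513] y -0.207 0.087
0.028 30 [-0.0069  0.0573] y 0.016 0.068
0.04 41 [-0.0001  0.0495] y 0.005 0.073
0.052 48 [-0.0061  0.0329] y -0.022 0.051
0.064 50 [-0.0087  0.0144] y -0.033 0.044
0.076 53 [-0.0035 -0.0007] y -0.036 0.024
0.088 49 [-0.0023 -0.0154] y -0.034 0.016
```

View pics/w21.png

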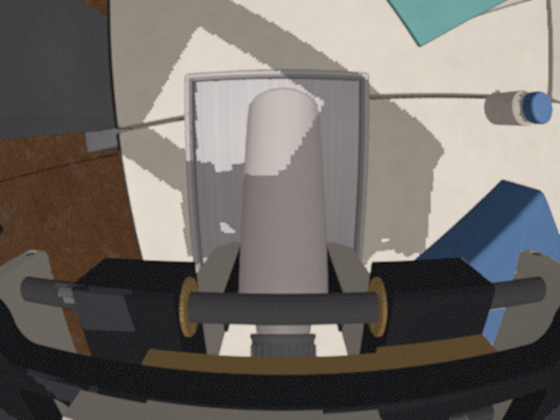

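Emit:
{"api": "play_rows", "payload": {
  "increments": [
    [[0, -0.6, -0.9, 0], [0, -1.2, -1.7, 0], [0, -1.8, -2.4, 0], [0, -2.2, -2.9, 0], [0, -2.4, -3.2, 0]]
  ],
  "squeeze": 4
}}

```text
t: 26.35
tool_pos: [0.4598, -0.2507, 0.1047]
orientation: [-3.135, 0.168, -0.009]
force: [-0.7, -0.9, -1.8]
opening: 0.0443
```

```bash
python3 - <<'E'
from h import *
a,d=read_camera("wrist"); cv2.imwrite("pics/w22.png",a)
a,d=read_camera("scene"); cv2.imwrite("pics/s22.png",cv2.resize(a[120:230,270:390],None,fx=5,fy=5,interpolation=cv2.INTER_CUBIC))
go(.456,-.247,.09,-5.8); s=read_state(); print(s["force"],s["opening"])
E
python3 sl.py
```

```text
pos [ 0.4598 -0.251   0.1045] yaw -6.1 t 26.45 shift cm [-0.43 -0.35  1.45] turn -0.006 q [-0.6   0.02  1.84  0.    1.28 -0.5 ]
[-1.14506268 -0.23779648 -1.36861677] 0.04430493777418433
26.5 [ 0.4596 -0.2511  0.1042]
tcp tray [ 0.004  -0.0037]
0.016 10 [0.0003 0.0661] y -0.074 0.087
0.028 5 [-0.0104  0.0583] y 0.051 0.063
0.04 30 [-0.0045  0.0639] y 0.034 0.079
0.052 32 [0.0006 0.0579] y 0.029 0.075
0.064 38 [-0.003  0.052] y 0.019 0.074
0.076 39 [-0.0024  0.0404] y 0.014 0.054
0.088 34 [-0.0022  0.0298] y 0.002 0.047
0.1 46 [-0.01    0.0185] y -0.015 0.044
0.112 43 [-0.003   0.0127] y -0.006 0.031
0.124 42 [-0.0073  0.0036] y -0.021 0.016
```

View pics/w22.png

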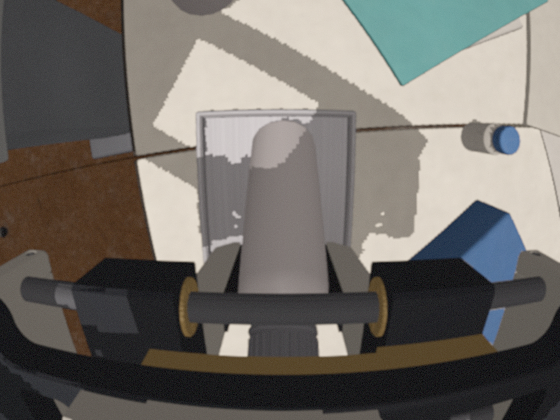

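View pics/s22.png

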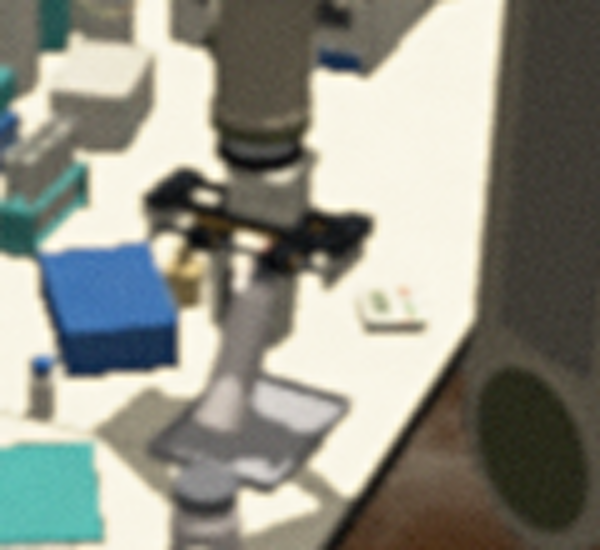

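The bottle hangs about 35° from upright. I use the +y wall as a stop to straighten it, reversing the earlier tilt.

Emit:
{"api": "play_rows", "payload": {
  "increments": [
    [[0, -0.8, 0.4, 0], [0, -1.6, 0.9, 0], [0, -2.3, 1.2, 0], [0, -2.9, 1.2, 0], [0, -3.1, 1.2, 0]]
  ]
}}

```text
t: 27.0
tool_pos: [0.4632, -0.22, 0.0927]
orientation: [-3.136, 0.167, -0.009]
force: [-2.4, -3.7, 3.9]
opening: 0.0442
```

Emit:
{"api": "play_rows", "payload": {
  "increments": [
    [[0, -0.4, -0.1, 0], [0, -0.8, -0.2, 0], [0, -1.2, -0.35, 0], [0, -1.6, -0.45, 0], [0, -2, -0.55, 0]]
  ]
}}

```text
t: 27.5
tool_pos: [0.4656, -0.2, 0.0987]
orientation: [-3.136, 0.167, -0.01]
force: [-2.0, -2.0, 4.0]
opening: 0.0438
```

```bash
python3 - <<'E'
from h import *
a,d=read_camera("wrist"); cv2.imwrite("pics/w23.png",a)
a,d=read_camera("scene"); cv2.imwrite("pics/s23.png",cv2.resize(a[120:230,270:390],None,fx=5,fy=5,interpolation=cv2.INTER_CUBIC))
go(.456,-.247,.09,-5.8); s=read_state(); print(s["force"],s["opening"])
E
python3 sl.py
```

```text
pos [ 0.4656 -0.1997  0.0988] yaw -6.1 t 27.6 shift cm [-0.46  4.81  0.87] turn -0.005 q [-0.51 -0.02  1.89  0.    1.27 -0.4 ]
[-1.68571685 -2.54538065  5.65660871] 0.044122179639192745
27.65 [ 0.4656 -0.1998  0.0987]
tcp tray [0.0048 0.0479]
0.016 24 [-0.0072  0.0818] y -0.076 0.103
0.028 32 [-0.0017  0.0927] y 0.06 0.106
0.04 30 [-0.0026  0.0873] y 0.064 0.1
0.052 31 [-0.0064  0.0802] y 0.057 0.101
0.064 29 [0.0025 0.0809] y 0.057 0.093
0.076 30 [-0.0045  0.0722] y 0.056 0.087
0.088 37 [-0.002   0.0694] y 0.046 0.084
0.1 41 [-0.0078  0.0616] y 0.043 0.08
0.112 37 [-0.0088  0.0599] y 0.046 0.078
```

View pics/w23.png

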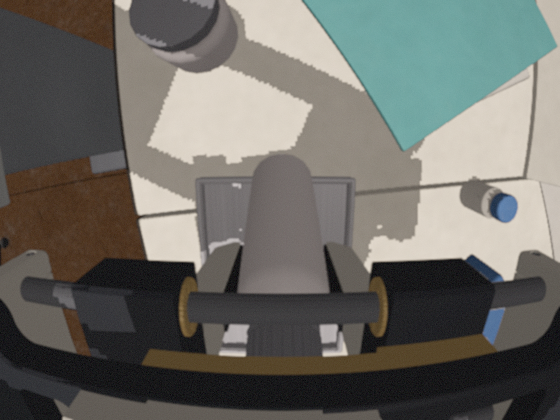

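View pics/s23.png

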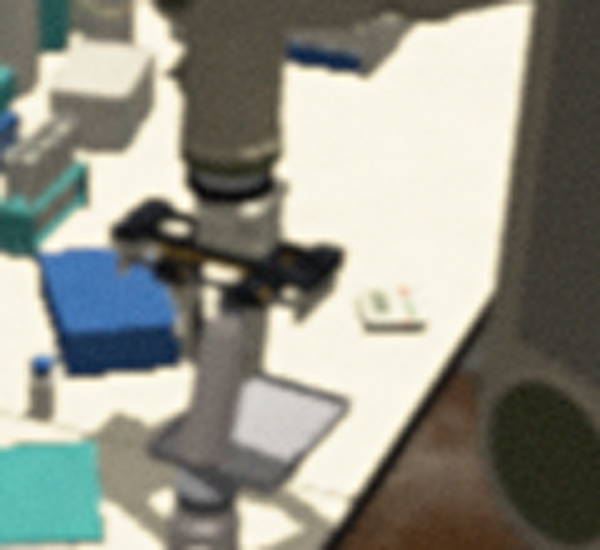

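21° is left and the base is binding on the wall top. Instead I lock, move back over open floor, press lightly and drag toward +y so that floor friction uprights it.

Emit:
{"api": "play_rows", "payload": {
  "increments": [
    [[0, 0, 0, 0], [0, 1, -0.6, 0], [0, 3.5, -1.2, 0], [0, 6, -1.2, 0], [0, 7.5, -1.2, 0]]
  ],
  "squeeze": 25
}}

```text
t: 28.15
tool_pos: [0.4573, -0.2759, 0.1106]
orientation: [-3.136, 0.168, -0.01]
force: [0.3, -0.5, -1.9]
opening: 0.0436
```

Emit:
{"api": "play_rows", "payload": {
  "increments": [
    [[0, 0, 0.4, 0], [0, 0, 0.8, 0], [0, 0, 1.1, 0], [0, 0, 1.3, 0], [0, 0, 1.4, 0]]
  ],
  "squeeze": 12
}}

```text
t: 28.65
tool_pos: [0.4573, -0.275, 0.0961]
orientation: [-3.135, 0.166, -0.009]
force: [0.4, 0.4, -1.5]
opening: 0.0439
```

```bash
python3 sl.py; python3 -c "
from h import *
print(read_state()['force'])"
```

```text
28.7 [ 0.4573 -0.2752  0.0961]
tcp tray [ 0.0041 -0.0279]
0.016 23 [-0.0134  0.0138] y -0.206 0.026
0.028 32 [-0.0038  0.0181] y -0.005 0.034
0.04 27 [-0.0021  0.011 ] y -0.025 0.022
0.052 30 [-0.0062  0.0071] y -0.023 0.022
0.064 28 [0.0004 0.0013] y -0.021 0.014
0.076 27 [-0.0072 -0.0031] y -0.023 0.011
0.088 38 [-0.0048 -0.0075] y -0.035 0.009
0.1 36 [-0.0068 -0.0137] y -0.032 0.0
0.112 35 [-0.0075 -0.016 ] y -0.033 -0.004
[-1.18973054  0.61789211 -1.189465  ]
```

Emit:
{"api": "play_rows", "payload": {
  "increments": [
    [[0, 0, 0.2, 0], [0, 0, 0.4, 0], [0, 0, 0.6, 0], [0, 0, 0.6, 0], [0, 0, 0.6, 0]]
  ]
}}

```text
t: 29.2
tool_pos: [0.4588, -0.277, 0.0932]
orientation: [3.135, -0.166, 0.014]
force: [-3.6, -1.6, 14.0]
opening: 0.0439
```

Emit:
{"api": "play_rows", "payload": {
  "increments": [
    [[0, -0.5, 0, 0], [0, -1.2, 0, 0], [0, -2, 0, 0], [0, -3, 0, 0], [0, -4, 0, 0]]
  ],
  "squeeze": 6
}}

```text
t: 29.7
tool_pos: [0.4628, -0.2359, 0.0926]
orientation: [3.136, -0.166, 0.013]
force: [-0.6, -0.5, -1.1]
opening: 0.0438
```

```bash
python3 sl.py; python3 -c "
from h import *
print(read_state()['force'])"
```

```text
29.75 [ 0.4629 -0.2345  0.0925]
tcp tray [0.0056 0.0131]
0.016 35 [0.0003 0.033 ] y -0.071 0.09
0.028 20 [-0.0025  0.0322] y 0.001 0.046
0.04 28 [-0.0023  0.0306] y -0.001 0.041
0.052 21 [-0.0023  0.0326] y 0.007 0.044
0.064 28 [-0.0047  0.0295] y 0.013 0.037
0.076 22 [-0.003   0.0279] y 0.015 0.042
0.088 39 [-0.0054  0.0233] y 0.0 0.038
0.1 31 [-0.0085  0.0238] y 0.001 0.037
0.112 33 [-0.0058  0.0253] y 0.009 0.045
[1.57756354 1.55863293 2.4255043 ]
```

That worked: about 5° remains. A light press onto the floor will square the base.

Emit:
{"api": "play_rows", "payload": {
  "increments": [
    [[0, -0.3, 0.1, 0], [0, -0.5, 0.2, 0], [0, -0.5, 0.3, 0], [0, -0.5, 0.4, 0], [0, -0.5, 0.4, 0]]
  ]
}}

```text
t: 30.25
tool_pos: [0.4641, -0.2296, 0.0893]
orientation: [3.137, -0.165, 0.015]
force: [-0.2, 1.7, 7.6]
opening: 0.0441
```

```bash
python3 sl.py; python3 -c "
from h import *
print(read_state()['force'])
a,d=read_camera('wrist'); cv2.imwrite('pics/w24.png',a)
a,d=read_camera('scene'); cv2.imwrite('pics/s24.png',cv2.resize(a[120:230,270:390],None,fx=5,fy=5,interpolation=cv2.INTER_CUBIC))"
```

```text
30.3 [ 0.4641 -0.2296  0.0893]
tcp tray [0.0063 0.0181]
0.016 29 [-0.0016  0.0334] y -0.074 0.088
0.028 20 [-0.0067  0.0331] y 0.012 0.044
0.04 27 [-0.0022  0.0342] y 0.013 0.05
0.052 26 [-0.0001  0.034 ] y 0.016 0.042
0.064 23 [-0.0022  0.035 ] y 0.021 0.044
0.076 25 [-0.0041  0.0322] y 0.014 0.044
0.088 31 [-0.0087  0.0343] y 0.015 0.047
0.1 35 [-0.0074  0.033 ] y 0.019 0.046
[-0.45971923  1.83540993  9.08349396]
```

View pics/w24.png

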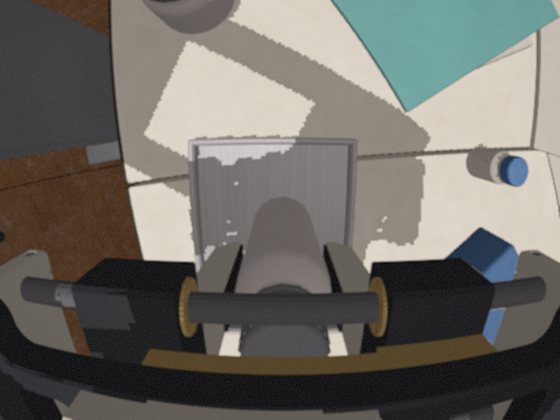

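View pics/s24.png

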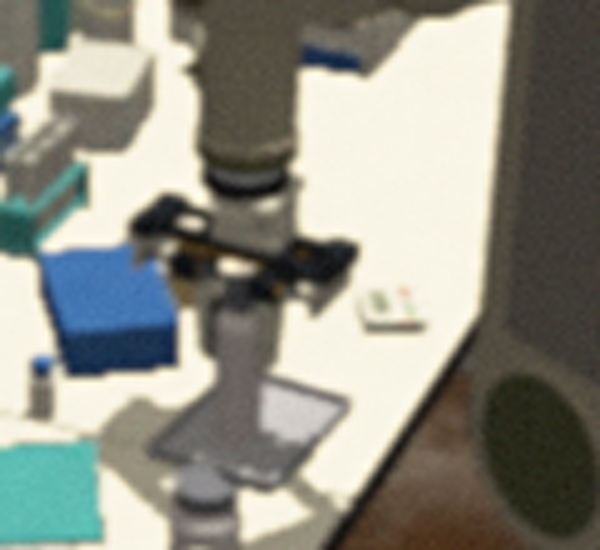

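Upright on the floor, with the front surface within about 2 mm over its whole height. I relieve the press slightly, then open.

Emit:
{"api": "play_rows", "payload": {
  "increments": [
    [[0, 0, -0.1, 0], [0, 0, -0.2, 0], [0, 0, -0.2, 0], [0, 0, -0.2, 0], [0, 0, -0.2, 0]]
  ],
  "squeeze": 4
}}

```text
t: 30.9
tool_pos: [0.4638, -0.2294, 0.0909]
orientation: [3.137, -0.165, 0.014]
force: [-0.2, 0.3, -1.8]
opening: 0.0442
```

Emit:
{"api": "play_rows", "payload": {
  "increments": [
    [[0, 0, 0, 0], [0, 0, 0, 0], [0, 0, 0, 0], [0, 0, 0, 0], [0, 0, 0, 0]]
  ],
  "jaw": 7
}}

```text
t: 31.4
tool_pos: [0.4639, -0.2295, 0.0911]
orientation: [3.137, -0.165, 0.014]
force: [0.2, 0.1, 0.2]
opening: 0.0697
```

```bash
python3 sl.py; python3 -c "
from h import *
print(read_state()['force'],read_state()['opening'])
a,d=read_camera('wrist'); cv2.imwrite('pics/w25.png',a)"
```

```text
31.45 [ 0.4639 -0.2295  0.091 ]
tcp tray [0.0061 0.0182]
0.016 30 [-0.0037  0.0317] y -0.074 0.087
0.028 20 [0.0003 0.0344] y 0.012 0.049
0.04 26 [-0.0026  0.034 ] y 0.014 0.047
0.052 22 [-0.0027  0.0332] y 0.014 0.042
0.064 19 [-0.0021  0.0351] y 0.022 0.049
0.076 26 [-0.0012  0.0345] y 0.015 0.045
0.088 31 [-0.0021  0.034 ] y 0.01 0.043
0.1 25 [-0.0035  0.0318] y 0.007 0.045
[0.01294699 0.17817958 0.14959591] 0.0697797376989939
```

View pics/w25.png

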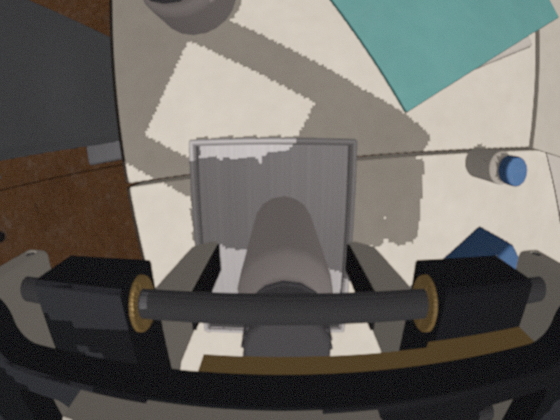

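The bottle stands free between the open fingers. I retreat straight up and then to the side for a clear check.

Emit:
{"api": "play_rows", "payload": {
  "increments": [
    [[0, 0, -2, 0], [0, 0, -5, 0], [0, 0, -9, 0], [0, 0, -13, 0], [0, 0, -16, 0]]
  ]
}}

```text
t: 32.0
tool_pos: [0.4629, -0.2296, 0.254]
orientation: [3.136, -0.165, 0.017]
force: [0.5, -0.4, -0.9]
opening: 0.0701
```

Emit:
{"api": "play_rows", "payload": {
  "increments": [
    [[0, 4, 0, 0], [0, 8, 0, 0], [0, 12, 0, 0], [0, 16, 0, 0], [0, 20, 0, 0]]
  ]
}}

```text
t: 32.5
tool_pos: [0.4416, -0.4301, 0.2541]
orientation: [3.136, -0.165, 0.018]
force: [1.1, 0.1, 0.6]
opening: 0.0699
```

```bash
python3 - <<'E'
from h import *
a,P=cloud("top"); cv2.imwrite('pics/t26.png',a)
v,u=np.mgrid[0:420,0:560]
m=(P[...,2]>.145)&(P[...,2]<.17)&(np.abs(P[...,0]-.46)<.06)&(np.abs(P[...,1]+.23)<.06)
if m.any(): p=P[m]; print("cap",m.sum(),((p.min(0)+p.max(0))/2).round(4), p[:,2].max())
def obj(name,c,r,zlo,zhi):
    m=(np.hypot(u-c[0],v-c[1])<r)&(P[...,2]>zlo)&(P[...,2]<zhi); p=P[m]; print(name,m.sum(),p.mean(0).round(4) if m.any() else '')
obj("yellow",(198,220),10,.145,.17);obj("black",(175,246),12,.145,.17);obj("pink",(200,250),12,.145,.17)
obj("jar",(292,243),15,.07,.09);obj("viala",(271,251),8,.045,.07);obj("vialc",(339,178),8,.045,.07);obj("timer",(427,247),20,.012,.03)
a,d=read_camera('scene'); cv2.imwrite('pics/s26.png',cv2.resize(a[100:310,180:420],None,fx=2.5,fy=2.5))
E
```

```text
cap 85 [ 0.4651 -0.2315  0.1587] 0.16875449809642085
yellow 91 [0.4869 0.2523 0.1542]
black 83 [0.4026 0.3115 0.1555]
pink 84 [0.3955 0.236  0.1559]
jar 217 [ 0.4195 -0.0492  0.0799]
viala 41 [0.3959 0.021  0.057 ]
vialc 40 [ 0.6364 -0.1974  0.0565]
timer 35 [ 0.405  -0.4707  0.0193]
```

View pics/t26.png

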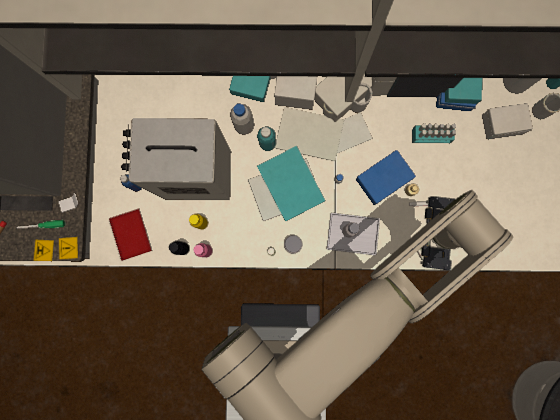

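View pics/s26.png

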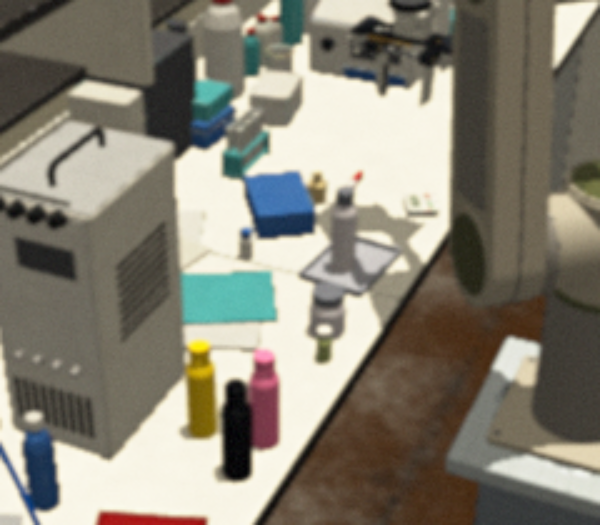

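The bottle stands upright in the tray, with its cap at top-view (351,228). The bystanders are unmoved, and the timer is only partly hidden by the arm.

```bash
python3 -c "
from plant import *
print(read_state()['t'],close_job())"
```

```text
the job is handed in; nothing more can be done
32.6 None
```

The leak check is done and handed in at t = 32.6 s, well inside the 58 s limit. The bottle is standing upright inside the tray with nothing touching it. No verdict was reported.

**How it was turned:** The moves only let the tool shift and turn about its vertical axis. I turned the bottle by laying it in the tray, gripping it lightly near the base and lifting, so that it pivoted cap-down.

**Cap-down hold:** It held still from about t = 14.75 to 17.85 s, with the cap over the middle of the tray. The depth camera put the tilt at about 58–65° below level. One line fit read 36°. I discounted it because it mixed in other surface points, and it would still be above 30°.

**Turning back:** I laid it down again, regripped it near the shoulder, and used floor friction to bring it upright. It was already standing on the tray floor when I let go.

**Last checks:**
- The cap centre is at about (0.465, -0.232, 0.159), which matches an upright bottle on the tray floor.
- The jar, both vials and the look-alike bottles measured within about 1 mm of where they started.
- The weight, marker and logbook looked unmoved in the last pictures, but I did not measure them.
- The timer was partly hidden by the arm in the top view; in the scene view it looked unmoved.

**What went wrong along the way:**
- The first attempt to tip the bottle only slid it.
- The cap jammed once on the inside of the tray wall, at about 5 N.
- The first push to straighten it left it about 21° off, so I repeated that step another way.
- The largest force I read was about 27 N, when the cap touched down. That is below the limits.

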